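Swing the guide bar of the gluing board into line

ROBOT

A 7-joint arm with a two-finger parallel gripper is mounted at the origin on a cart in front of the work surface, level with it; the furniture and walls round the work are solid. World frame = base frame: x ahead of the robot, y to its left, z up, the work surface at z = 0. Lengths are in m, angles in rad, forces in N, time in s.
With the tool pointing down it reaches from about 0.375 to 0.925 m from the base axis. Payload 3.1 kg.
Tool frame: the origin (TCP) lies midway between the tips of the shut fingers; the grasp point (between the pads) lies 19 mm behind it; z points along the fingers, x is the direction in which the jaws open and shut, and the axes are right-handed (so a half turn about z gives the same grasp; the last joint's range is limited). The gripper opens to 85 mm and grips with 20 to 120 N. Pads are 22 mm wide; open, the fingers measure 114 mm over their backs; the gripper's body (76 mm by 85 mm) begins 54 mm behind the grasp point. The pads swing forward as they close: fully open they stand 13 mm farther back than shut.
Start: joints at [-1.276, 0.383, 0.044, 1.598, -0.018, 1.161, -0.05], TCP at [0.249, 0.601, 0.231] pointing down, gripper open.
Joint ranges: [-2.61, 2.61], [-0.41, 2.15], [-1.48, 1.57], [0, 2.5], [-1.57, 4.71], [0.05, 1.97], [-2.85, 2.85]. Speed limits (rad/s): [2.79, 2.79, 3.14, 3.14, 3.14, 3.14, 3.14].

INTERFACE

Orientations are given as a rotation vector (axis times angle).
In Python, from cell import monitor, optics, manip gives the robot as it stands. The module is installed in compiled form; this text tells all that it offers.
- The arm moves only by the tool send_rows, never from a script. Its argument "moves" is a list of rows, each an object with "fingers": the finger opening in mm, from 0 to 85.4; "travel": the shift along the tool's x, y, z in mm, a list of three; "rot": the turn, a rotation vector about the tool's x, y, z in rad, a list of three. A call has 1 to 12 rows; each row is the pose to reach, as a shift and turn from the pose commanded when the call began, along the tool's axes at that moment; what a row does not reach only later rows make up. A row lasts 1/8 s, in which the tool goes at most 62.5 mm and 10.7 degrees, less where a joint would pass 70% of its speed; a pose out of reach is approached as far as the arm can. A call with a gripper value outside its range is refused whole. The fingers move at their own pace and stop on an object; "newtons" is the grip in N (left out, the last holds). Time passes only in rows, so rows that repeat a pose let the fingers close. It gives the time, the measured TCP pose, the force and the opening at its end, in the units of the state.
- monitor.get_obs(): the state, without advancing time (a new reading comes with each control period).
- optics.capture(name): name is "scene" or "top" or "wrist"; returns the picture (384x512x3 uint8, red, green, blue); there is no depth.
- optics.camera_params(name): a dict with "fovy" (degrees; the focal length in pixels is half the picture's height over the tangent of half this angle, whatever the lens; pixels are square), "cx", "cy" (the principal point, pixels), "view" (4x4, takes a point from world to camera coordinates). Camera axes: x right, y up, looking along -z (the intrinsics and any distortion apply to the point x, -y, -z); pixel columns grow to the right and rows downward; lengths in m; the calibration is good to about 2 mm. A picture is of the moment at which its call begins: read the wrist's pose just before it. camera_params takes no time and is no camera call; for the wrist camera it gives the pose at the moment of the call.
- manip.finish_job(): hands the job in, once; it reports no verdict.
The state is a dict: "t": time; "joints": joint angles; "joint_vel": joint speeds; "tau": joint torques, N m; "ee_pos": TCP position; "tool_rot": TCP orientation; "ft_force": force on the tool from outside, world axes, zero at the start; "ft_torque": the same for the moment, N m; "opening": finger opening in m.
Only numpy, scipy, OpenCV 4.12 (cv2) and the standard library are available. Lean on these libraries where they do the work, as an engineer would, in place of code of your own. Each camera call takes 0.05 s, during which the arm holds its last target.

TASK

Set the guide bar on the gluing board: without lifting it off the board, first push its forked end home onto the round post and hold it there for half a second with a steady push of about 15 N, while the bar is still swung out. Then swing the bar about the post, past the sprung roller, until its side lies against the stop pin, press it there for half a second, again with about 15 N, and let go so that it stays in line with its fork on the post. Each push must be at least 10 N and never over 20 N, which marks the work; leave the other things on the board and bench where they are.

Things in the scene. Friction and masses are not known exactly. Their poses are not given: they have to be found in the camera images.
- board: Plywood gluing board, fixed to the bench, 230 mm (x) by 340 mm (y), top at z = 0.012. Origin: centre of its underside. Its y axis is the line the bar must finally lie along (fork at the +y end, round end at -y); its -x side faces the robot. It also carries the roller's grey housing, 40 x 30 mm, 30 mm high, centred at board x = 0.0575, y = -0.152
- bar_mid (a point): Centre of the loose wooden guide bar, half-way up (z = 0.023 on the board). Bar 28 mm wide, 22 mm high, 247 mm long. Own x axis: along the bar from the fork to the round end; z up. Its sides are plain from 85 mm before to 100 mm beyond this point and may be gripped there from above
- fork_seat (a point): Point of the bar, 115 mm from bar_mid along the bar's -x, that lies on the post's axis when the fork is fully home. The steel fork there is 38 mm wide, 22 mm high; its slot is 22 mm wide, 9 mm deep behind this point to its flat bottom, with prongs reaching 17 mm beyond this point, their tips rounded at 4 mm radius
- bar_tip (a point): Tip of the bar's round end (radius 14 mm), 115 mm from bar_mid along the bar's +x, half-way up
- post_axis (a point): Centre of the post's flange, at the height of the bar's middle; board x = 0.065, y = 0.115. The steel post, 18 mm in diameter, rises 46 mm above the board; it is adjustable and clamped up to 2.5 mm off this point along board y, either way, a setting that is not measured: find it by feel. The fork fits it with 2 mm play either side
- post: The post with its fixed flange (origin: the flange's centre at the board's top; the post itself may stand up to 2.5 mm from it along board y)
- stop_pin (a point): Centre of the stop pin's flange, at the height of the bar's middle; board x = 0.087, y = -0.075. The rigid pin, 16 mm in diameter, rises 29 mm above the board; it is adjustable and clamped up to 4 mm off this point along board x, either way, not measured: find it by feel. The bar's far side meets it about 190 mm from the post
- stop: The stop pin with its fixed flange (origin: the flange's centre at the board's top; the pin itself may stand up to 4 mm from it along board x)
- line_end (a point): Where the tip of the bar's round end lies when the bar is home and in line with the post and pin at mid setting (board x = 0.065, y = -0.115); up to about 6 mm off with other settings
- catch (a joint): Sprung roller catch at the round end of the line: how far its roller is pushed back along board -y, in m, 0 (relaxed) to 0.013; 0.001 to 0.010 with the bar home, up to 0.010 while the round end passes. Preload 2 N, 0.4 N/mm; passing takes a push of about 2 to 8 N, then the roller nudges the bar towards the stop pin
- roller_axis (a point): Axis of the catch's roller, 14 mm in diameter, free turning, at the height of the bar's middle; relaxed at board x = 0.0575, y = -0.1145, so it stands in the way of the bar's round end
- bar: The guide bar, 0.25 to 0.5 kg, origin at the centre of its underside, axes as at bar_mid. It starts flat on the board, swung out towards the robot by 0.4 to 0.6 rad from its line, its fork short of the post: fork_seat 25 to 70 mm from the post's axis. Board and bar are waxed: sliding it takes about 0.5 to 1.5 N, more if it is pressed down
- heel_a: Bystander: heel block, 48 x 26 x 28 mm, on the board left of the bar's start; origin at the centre of its underside
- stone_a: Bystander: grey rubbing stone, 33 x 59 x 15 mm, on the board's front left; origin at the centre of its underside
- heel_b: Bystander: heel block, 48 x 26 x 28 mm, on the bench at the right; origin at the centre of its underside
- tin_a: Bystander: round polish tin, 64 mm across, 25 mm high, on the bench at the left; origin at the centre of its underside
- thread_b: Bystander: cone of thread, 50 mm across, 68 mm high, on the bench at the left; origin at the centre of its underside
- thread_a: Bystander: cone of thread, 58 mm across, 86 mm high, at the back left; origin at the centre of its underside

How it is judged:
By the outcome, as a careful person would: the job done as asked, in the order asked, and still so for the second after the job is handed in, with the robot touching nothing.
It also fails if it takes over 64 s, if anything falls off the work surface, if the arm or the gripper's body presses on something with over 40 N, if the wrist force passes 120 N, or if a joint passes its speed limit or range.

## Working session

There is one attempt and no reset: what is moved stays moved. The work goes in short steps, Python scripts to look and compute and a tool call to move; the robot and the scene stay as the last step left them, time stands still between calls to the robot, and variables do not carry over. Pictures are saved under pics/ and viewed, and the job is handed in when it is done.

Besides the shell and the picture viewer there is one more tool, called after ">>>" as name(argument=value, ...) on one line, values as JSON. send_rows: Moves the arm, as the interface text tells. Its arguments: {"type":"object","properties":{"moves":{"type":"array"},"newtons":{"type":"number"}},"required":["moves"]}

```bash
mkdir -p pics; ls; python3 - <<'E'
from cell import monitor, optics, manip
import cv2
o=monitor.get_obs(); print(o)
for n in ["scene","top","wrist"]:
    p=optics.camera_params(n); print(n,p)
    cv2.imwrite(f"pics/{n}0.png",optics.capture(n)[:,:,::-1])
E
```

```text
pics
{'t': 0.0, 'joints': array([-1.27579628,  0.38386174,  0.04385491,  1.59958346, -0.01789917,
        1.16116309, -0.04989916]), 'joint_vel': array([ 0.00016306,  0.00127457,  0.00156666,  0.00045493,  0.00065849,
       -0.0023051 ,  0.00131202]), 'tau': array([ 2.45250558e-04, -4.33467329e+01,  1.02481786e+00, -2.49505967e+01,
        1.06120639e-02,  1.13104013e-02, -9.95339917e-06]), 'ee_pos': array([0.24846409, 0.59962415, 0.2298658 ]), 'tool_rot': array([ 2.61085822,  1.74444487, -0.00328684]), 'ft_force': array([-0.20933663,  0.68863321,  0.32100221]), 'ft_torque': array([ 0.07076082,  0.04431654, -0.05485079]), 'opening': 0.08507061945482036}
scene {'fovy': 48.98361726318558, 'cx': 259.99658267605696, 'cy': 189.88740678117338, 'view': array([[ 0.66114309, -0.75010761,  0.01511256, -0.3376844 ],
       [ 0.48328445,  0.44120029,  0.75616033, -0.31268968],
       [-0.57386929, -0.49262651,  0.65421186, -0.9622256 ],
       [ 0.        ,  0.        ,  0.        ,  1.        ]])}
top {'fovy': 51.28976144821935, 'cx': 255.2986053059445, 'cy': 189.63618716131492, 'view': array([[-8.89105061e-02, -9.96038876e-01, -1.21605968e-03,
         7.08190531e-02],
       [ 9.71692907e-01, -8.70054462e-02,  2.19642770e-01,
        -5.62611782e-01],
       [-2.18878542e-01,  1.83469133e-02,  9.75579610e-01,
        -1.29473190e+00],
       [ 0.00000000e+00,  0.00000000e+00,  0.00000000e+00,
         1.00000000e+00]])}
wrist {'fovy': 60.20783809116631, 'cx': 260.41933763552123, 'cy': 189.7065299858819, 'view': array([[ 0.38253505,  0.92393833, -0.00221166, -0.64871227],
       [-0.87905951,  0.36321495, -0.30875439,  0.04117073],
       [-0.28446671,  0.12005355,  0.95113923, -0.38041122],
       [ 0.        ,  0.        ,  0.        ,  1.        ]])}
```

View pics/scene0.png

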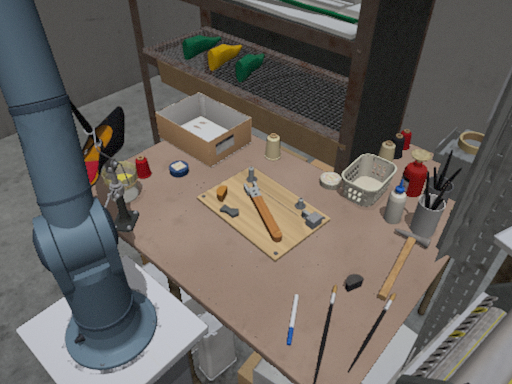

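View pics/top0.png

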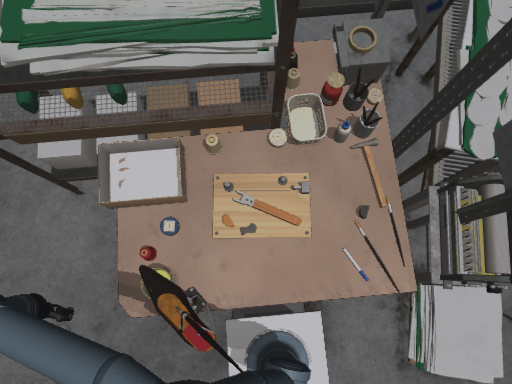

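View pics/wrist0.png

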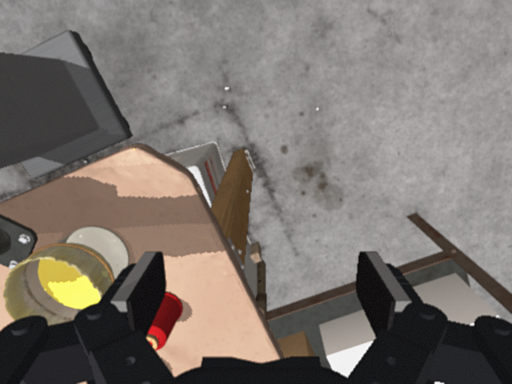

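The top view shows the board at about (213–311, 174–238), with the bar running from its fork near (240,197) to its round end near (300,220). The scene view agrees. I'll zoom in.

```bash
python3 - <<'E'
import cv2
a=cv2.imread("pics/top0.png")[165:245,205:320]; cv2.imwrite("pics/topz.png",cv2.resize(a,None,fx=6,fy=6,interpolation=cv2.INTER_CUBIC))
a=cv2.imread("pics/scene0.png")[155:265,185:340]; cv2.imwrite("pics/scenez.png",cv2.resize(a,None,fx=5,fy=5,interpolation=cv2.INTER_CUBIC))
E
cat > h.py <<'E'
import numpy as np,cv2
from cell import monitor, optics, manip
def ray(p,u,v):
    f=192/np.tan(np.radians(p["fovy"])/2)
    V=p["view"];R=V[:3,:3];c=-R.T@V[:3,3]
    d=np.array([(u-p["cx"])/f,-(v-p["cy"])/f,-1.0])
    return c,R.T@d
def onz(p,u,v,z):
    c,d=ray(p,u,v);return c+d*(z-c[2])/d[2]
def proj(p,X):
    f=192/np.tan(np.radians(p["fovy"])/2)
    q=p["view"][:3,:3]@np.asarray(X)+p["view"][:3,3]
    return p["cx"]+f*q[0]/-q[2],p["cy"]-f*q[1]/-q[2]
def tri(obs):
    A=np.zeros((3,3));b=np.zeros(3)
    for p,u,v in obs:
        c,d=ray(p,u,v);d=d/np.linalg.norm(d);M=np.eye(3)-np.outer(d,d);A+=M;b+=M@c
    return np.linalg.solve(A,b)
E
python3 - <<'E'
from h import *
p=optics.camera_params("top")
for uv in [(213,174),(311,174),(311,238),(213,238)]: print(onz(p,*uv,.012))
E
```

```text
[0.64820388 0.16420877 0.012     ]
[ 0.61711827 -0.18276426  0.012     ]
[ 0.39164976 -0.15566779  0.012     ]
[0.42157789 0.17914206 0.012     ]
```

View pics/topz.png

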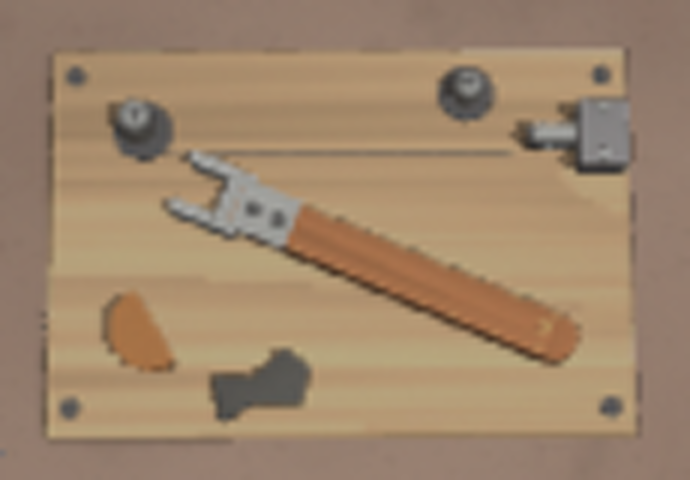

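View pics/scenez.png

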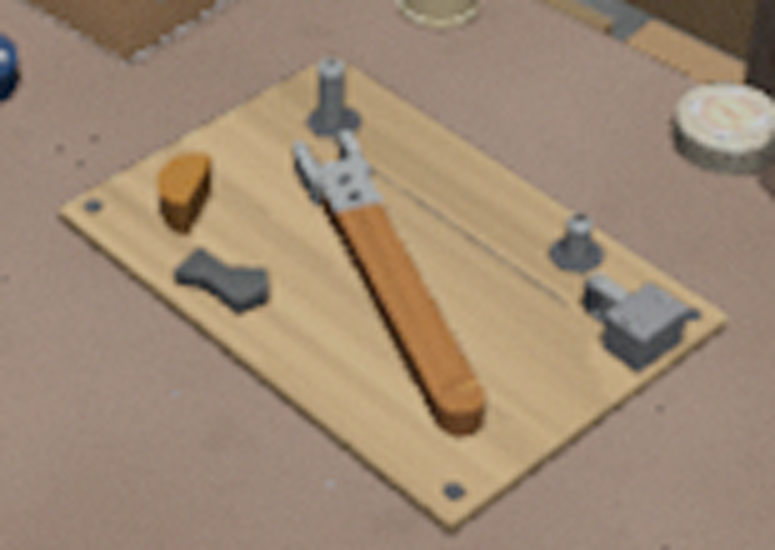

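The top zoom shows the fork prongs at (165–190, 155–215) and the round end at (575,340). The post is at (138,120), the pin at (467,90) and the roller housing at (600,135), all in zoomed pixels. Heel_a and stone_a lie to the lower left. Next I'll work out a viewpoint for the wrist camera.

```bash
cat >> h.py <<'E'
from scipy.spatial.transform import Rotation as Ro
def tooldown(yaw): # tool x at angle yaw, z down
    c,s=np.cos(yaw),np.sin(yaw)
    return np.array([[c,s,0],[s,-c,0],[0,0,-1.]])
def rel(p0,R0,p1,R1):
    return (R0.T@(np.asarray(p1)-p0)*1000).round(1), Ro.from_matrix(R0.T@R1).as_rotvec().round(4)
def cur():
    o=monitor.get_obs();return o["ee_pos"],Ro.from_rotvec(o["tool_rot"]).as_matrix(),o
E
python3 - <<'E'
from h import *
p=optics.camera_params("top")
Z=lambda x,y:(205+x/6,165+y/6)
for n,x,y,z in [("prongA",190,155,.034),("prongB",165,203,.034),("tip",575,340,.034),("posttop",138,115,.058),("pinTop",470,88,.041),("corner",53,50,.012),("c2",627,48,.012),("c3",637,434,.012),("c4",46,438,.012)]:
    print(n,onz(p,*Z(x,y),z).round(4))
e,R,o=cur()
w=optics.camera_params("wrist");V=w["view"];c=-V[:3,:3].T@V[:3,3]
print("cam in tool",R.T@(c-e), R.T@(V[:3,:3].T@[0,0,-1]), R)
t=tooldown(-.35)
for P in [(.53,.0,.25),(.53,.05,.25),(.53,-.05,.28)]:
    print(rel(e,R,P,t))
E
```

```text
prongA [0.5746 0.0846 0.034 ]
prongB [0.5477 0.1011 0.034 ]
tip [ 0.4479 -0.1246  0.034 ]
posttop [0.5951 0.1115 0.058 ]
pinTop [ 0.5982 -0.08    0.041 ]
corner [0.6504 0.1611 0.012 ]
c2 [ 0.6212 -0.1779  0.012 ]
c3 [ 0.3939 -0.1565  0.012 ]
c4 [0.4217 0.1803 0.012 ]
cam in tool [ 4.97802584e-05 -7.84604863e-02 -1.43129792e-01] [2.50597429e-04 3.08613875e-01 9.51187370e-01] [[ 3.82708348e-01  9.23868963e-01 -6.78609703e-04]
 [ 9.23866860e-01 -3.82708928e-01 -1.97540844e-03]
 [-2.08472854e-03  1.29060286e-04 -9.99997819e-01]]
(array([-446.5,  489.6,  -18.9]), array([0.0017, 0.0016, 1.5281]))
(array([-400.3,  470.5,  -18.9]), array([0.0017, 0.0016, 1.5281]))
(array([-492.7,  508.7,  -48.8]), array([0.0017, 0.0016, 1.5281]))
```

```bash
python3 - <<'E'
from h import *
p=optics.camera_params("top");s=optics.camera_params("scene")
e,R,o=cur()
for t in np.linspace(0,1,6):
    X=e+t*(np.array([.53,-.02,.27])-e); print(X.round(2),np.round(proj(p,X)),np.round(proj(s,X)))
a=cv2.imread("pics/scene0.png")[80:250,60:260]; cv2.imwrite("pics/scenez2.png",cv2.resize(a,None,fx=3.5,fy=3.5,interpolation=cv2.INTER_CUBIC))
for z in (0,.1,.2,.3,.4,.5): print(z,onz(p,155,275,z).round(3),onz(s,118,110,z).round(3))
E
```

```text
[0.25 0.6  0.23] [ 58. 306.] [ 51. 107.]
[0.3  0.48 0.24] [102. 281.] [ 90. 112.]
[0.36 0.35 0.25] [145. 256.] [132. 117.]
[0.42 0.23 0.25] [187. 232.] [176. 123.]
[0.47 0.1  0.26] [229. 208.] [223. 129.]
[ 0.53 -0.02  0.27] [270. 185.] [272. 136.]
0 [0.315 0.385 0.   ] [0.57 0.81 0.  ]
0.1 [0.312 0.36  0.1  ] [0.484 0.649 0.1  ]
0.2 [0.309 0.336 0.2  ] [0.398 0.489 0.2  ]
0.3 [0.306 0.311 0.3  ] [0.312 0.328 0.3  ]
0.4 [0.302 0.287 0.4  ] [0.226 0.167 0.4  ]
0.5 [0.299 0.262 0.5  ] [0.141 0.007 0.5  ]
```

View pics/scenez2.png

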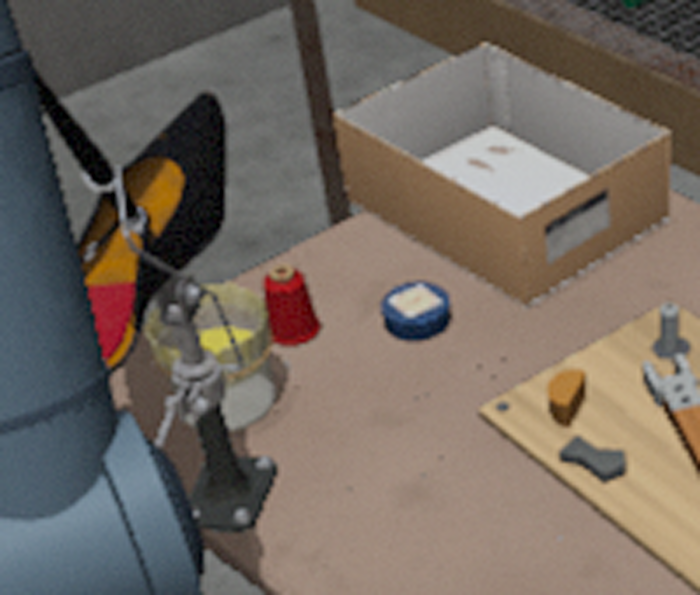

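```bash
cat >> h.py <<'E'
def rows(p0,R0,wps,n,f):
    # wps: list of (pos,R) ; n rows per segment
    from scipy.spatial.transform import Slerp
    P,Rr=p0,R0
    for (q,S),k in zip(wps,n):
        sl=Slerp([0,1],Ro.from_matrix([Rr,S]))
        for i in range(1,k+1):
            a=i/k; t,r=rel(p0,R0,P+a*(np.asarray(q)-P),sl(a).as_matrix())
            print('{"fingers":%g,"travel":%s,"rot":%s},'%(f,[float(x) for x in t.round(0 if np.abs(t).max()>100 else 1)],[float(x) for x in r.round(3)]))
        P,Rr=np.asarray(q),S
E
python3 - <<'E'
from h import *
e,R,o=cur()
rows(e,R,[((.40,.58,.37),tooldown(.9)),((.54,.42,.38),tooldown(.4)),((.57,.15,.37),tooldown(-.2))],[4,4,4],85)
E
```

```text
{"fingers":85,"travel":[9.8, 36.9, -35.0],"rot":[0.0, 0.0, 0.07]},
{"fingers":85,"travel":[19.7, 73.8, -70.0],"rot":[0.0, 0.001, 0.139]},
{"fingers":85,"travel":[30.0, 111.0, -105.0],"rot":[0.0, 0.002, 0.209]},
{"fingers":85,"travel":[39.0, 148.0, -140.0],"rot":[0.0, 0.002, 0.278]},
{"fingers":85,"travel":[16.0, 195.0, -142.0],"rot":[0.0, 0.002, 0.403]},
{"fingers":85,"travel":[-8.0, 243.0, -145.0],"rot":[0.001, 0.002, 0.528]},
{"fingers":85,"travel":[-31.0, 290.0, -147.0],"rot":[0.001, 0.002, 0.653]},
{"fingers":85,"travel":[-55.0, 338.0, -150.0],"rot":[0.001, 0.002, 0.778]},
{"fingers":85,"travel":[-114.0, 371.0, -147.0],"rot":[0.001, 0.002, 0.928]},
{"fingers":85,"travel":[-174.0, 404.0, -144.0],"rot":[0.001, 0.002, 1.078]},
{"fingers":85,"travel":[-233.0, 436.0, -142.0],"rot":[0.001, 0.002, 1.228]},
{"fingers":85,"travel":[-293.0, 469.0, -139.0],"rot":[0.002, 0.002, 1.378]},
```

>>> send_rows(moves=[{"fingers":85,"travel":[10,37,-35],"rot":[0,0,0.07]},{"fingers":85,"travel":[20,74,-70],"rot":[0,0,0.14]},{"fingers":85,"travel":[30,111,-105],"rot":[0,0,0.21]},{"fingers":85,"travel":[39,148,-140],"rot":[0,0,0.28]},{"fingers":85,"travel":[16,195,-142],"rot":[0,0,0.4]},{"fingers":85,"travel":[-8,243,-145],"rot":[0,0,0.53]},{"fingers":85,"travel":[-31,290,-147],"rot":[0,0,0.65]},{"fingers":85,"travel":[-55,338,-150],"rot":[0,0,0.78]},{"fingers":85,"travel":[-110,368,-147],"rot":[0,0,0.93]},{"fingers":85,"travel":[-160,398,-144],"rot":[0,0,1.08]},{"fingers":85,"travel":[-210,425,-142],"rot":[0,0,1.23]},{"fingers":85,"travel":[-260,450,-139],"rot":[0,0,1.37]}])

```text
t: 1.65
ee_pos: [0.5649, 0.1859, 0.3699]
tool_rot: [3.126, -0.309, -0.001]
ft_force: [-0.1, 0.2, -0.0]
opening: 0.0848
```

```bash
python3 - <<'E'
from h import *
e,R,o=cur(); print(e,o["ft_force"],o["joints"],o["t"])
rows(e,R,[((.53,.03,.27),tooldown(-.35)),],[4],85)
E
```

```text
[0.5648897  0.18587371 0.3698783 ] [-0.10399231  0.21004135 -0.04745243] [-0.8046259   0.20035994  0.49208602  1.57394251 -0.09568262  1.39170472
 -0.50083797] 1.65
{"fingers":85,"travel":[-0.9, 39.9, 25.0],"rot":[0.0, 0.0, 0.038]},
{"fingers":85,"travel":[-1.8, 79.8, 50.0],"rot":[0.0, 0.0, 0.076]},
{"fingers":85,"travel":[-3.0, 120.0, 75.0],"rot":[0.0, 0.0, 0.115]},
{"fingers":85,"travel":[-4.0, 160.0, 100.0],"rot":[0.0, 0.0, 0.153]},
```

>>> send_rows(moves=[{"fingers":85,"travel":[-1,40,25],"rot":[0,0,0.04]},{"fingers":85,"travel":[-2,80,50],"rot":[0,0,0.08]},{"fingers":85,"travel":[-3,120,75],"rot":[0,0,0.115]},{"fingers":85,"travel":[-4,160,100],"rot":[0,0,0.15]},{"fingers":85,"travel":[-4,160,100],"rot":[0,0,0.15]},{"fingers":85,"travel":[-4,160,100],"rot":[0,0,0.15]}])

```text
t: 2.4
ee_pos: [0.5306, 0.0324, 0.2704]
tool_rot: [-3.095, 0.534, 0.0]
ft_force: [0.0, 0.7, 0.4]
opening: 0.0853
```

```bash
cat >> h.py <<'E'
import pickle
def snap(n):
    p=optics.camera_params("wrist"); im=optics.capture("wrist"); cv2.imwrite(f"pics/{n}.png",im[:,:,::-1]); pickle.dump(p,open(f"pics/{n}.pkl","wb")); return p
def load(n): return pickle.load(open(f"pics/{n}.pkl","rb")),cv2.imread(f"pics/{n}.png")
E
python3 - <<'E'
from h import *
snap("w1")
e,R,o=cur(); print(e,o["ft_force"],o["t"])
rows(e,R,[((.53,-.10,.27),tooldown(-.35)),],[3],85)
E
```

```text
[0.5311193  0.03326071 0.27079084] [ 0.03832423  0.71393361 -0.35005966] 2.45
{"fingers":85,"travel":[14.5, 42.0, 0.2],"rot":[-0.0, -0.0, 0.003]},
{"fingers":85,"travel":[28.9, 84.0, 0.5],"rot":[-0.001, -0.0, 0.007]},
{"fingers":85,"travel":[43.0, 126.0, 1.0],"rot":[-0.001, -0.001, 0.01]},
```

View pics/w1.png

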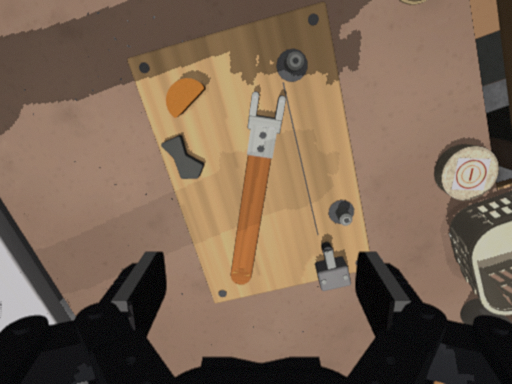

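The wrist view has everything in frame. The post is at (295,62), the prongs at (255,97) and (283,93), the bar tip at (240,275), the pin at (344,215) and the roller at (326,245). I'll take a second, lower view.

>>> send_rows(moves=[{"fingers":85,"travel":[-20,0,25],"rot":[0,0,0.05]},{"fingers":85,"travel":[-40,0,50],"rot":[0,0,0.1]},{"fingers":85,"travel":[-50,0,80],"rot":[0,0,0.15]},{"fingers":85,"travel":[-50,0,80],"rot":[0,0,0.15]},{"fingers":85,"travel":[-50,0,80],"rot":[0,0,0.15]}])

```text
t: 3.08
ee_pos: [0.4853, 0.0494, 0.1918]
tool_rot: [-3.047, 0.761, -0.004]
ft_force: [0.0, -0.2, 0.8]
opening: 0.0853
```

```bash
python3 - <<'E'
from h import *
snap("w2")
e,R,o=cur(); print(e,o["ft_force"],o["t"])
for n in("w1","w2"):
    im=load(n)[1][20:310,120:390]; cv2.imwrite(f"pics/{n}z.png",cv2.resize(im,None,fx=2,fy=2,interpolation=cv2.INTER_CUBIC))
E
```

```text
[0.48560022 0.04916745 0.19209322] [-0.24285426  0.41986576  0.21067816] 3.125
```

View pics/w2.png

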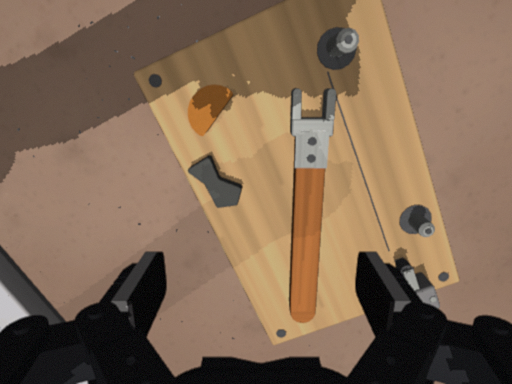

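View pics/w1z.png

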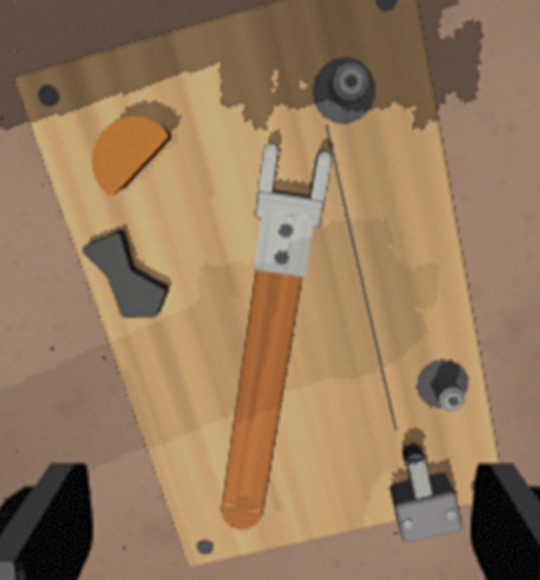

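```bash
python3 - <<'E'
from h import *
im=load("w2")[1]
cv2.imwrite("pics/w2a.png",cv2.resize(im[15:180,270:400],None,fx=4,fy=3.6,interpolation=cv2.INTER_CUBIC))
cv2.imwrite("pics/w2b.png",cv2.resize(im[190:345,270:450],None,fx=4,fy=3.8,interpolation=cv2.INTER_CUBIC))
im=load("w1")[1]
cv2.imwrite("pics/w1a.png",cv2.resize(im[30:180,230:330],None,fx=4,fy=4,interpolation=cv2.INTER_CUBIC))
E
```

```text
(no output)
```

View pics/w2a.png

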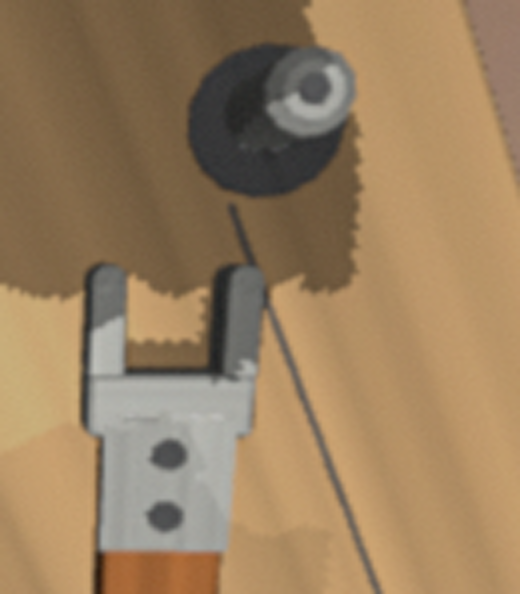

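View pics/w2b.png

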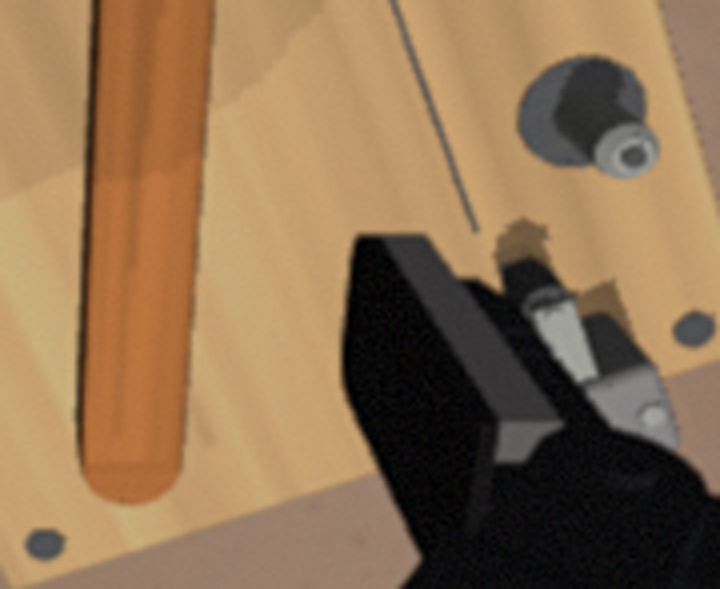

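View pics/w1a.png

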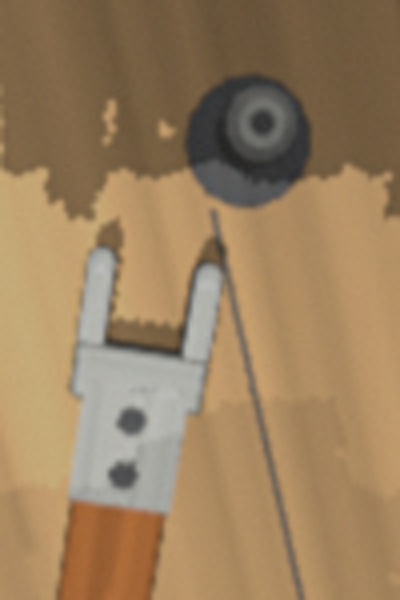

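```bash
cat > m.py <<'E'
from h import *
p1,i1=load("w1");p2,i2=load("w2")
A2=lambda x,y:(270+(x-1.5)/4,15+(y-1.3)/3.6);B2=lambda x,y:(270+(x-1.5)/4,190+(y-1.4)/3.8);A1=lambda x,y:(230+(x-1.5)/4,30+(y-1.5)/4);Z1=lambda x,y:(120+(x-.5)/2,20+(y-.5)/2)
def show(n,a,b,z):
    print(n,"tri",tri([(p1,*a),(p2,*b)]).round(4),"z1",onz(p1,*a,z).round(4)[:2],"z2",onz(p2,*b,z).round(4)[:2])
show("posttop",A1(262,122),A2(315,89),.058)
show("flange",A1(250,140),A2(266,120),.015)
show("screw1",A1(131,420),A2(169,453),.034)
show("screw2",A1(123,474),A2(165,516),.034)
show("prongL",A1(102,248),A2(109,265),.034)
show("prongR",A1(208,265),A2(245,266),.034)
show("jointL",A1(70,502),A2(100,550),.034)
show("jointR",A1(166,512),A2(222,550),.034)
show("pintop",Z1(453,399),B2(632,155),.041)
show("pinfl",Z1(442,384),B2(582,111),.015)
show("lineTop",Z1(327,126),A2(233,207),.012)
show("lineBot",Z1(396,430),B2(475,231),.012)
show("screwTL",Z1(48,96),(155,80.5),.012)
show("screwBL",Z1(205,547),B2(45,544),.012)
t,s=optics.camera_params("top"),optics.camera_params("scene")
for z in (.034,):
  print("tip w1",onz(p1,*Z1(243,518),z),"w2",onz(p2,*B2(132,500),z))
E
python3 m.py
```

```text
posttop tri [0.5975 0.1151 0.0591] z1 [0.5977 0.1152] z2 [0.5978 0.115 ]
flange tri [0.5985 0.113  0.0085] z1 [0.5979 0.1129] z2 [0.597  0.1131]
screw1 tri [0.5411 0.0531 0.0366] z1 [0.5409 0.0526] z2 [0.5413 0.0525]
screw2 tri [0.5335 0.0389 0.0359] z1 [0.5335 0.0387] z2 [0.5335 0.0383]
prongL tri [0.5492 0.0998 0.0348] z1 [0.5491 0.0997] z2 [0.5493 0.0999]
prongR tri [0.5751 0.0858 0.0348] z1 [0.5751 0.0857] z2 [0.5753 0.0858]
jointL tri [0.5158 0.0352 0.0275] z1 [0.5162 0.0361] z2 [0.5162 0.0373]
jointR tri [0.5415 0.0237 0.0333] z1 [0.5416 0.0239] z2 [0.5414 0.0238]
pintop tri [ 0.6028 -0.0775  0.0417] z1 [ 0.6032 -0.0775] z2 [ 0.6027 -0.0783]
pinfl tri [ 0.6029 -0.0784  0.013 ] z1 [ 0.6024 -0.0778] z2 [ 0.6026 -0.0769]
lineTop tri [0.5825 0.0978 0.0125] z1 [0.5825 0.0977] z2 [0.5826 0.0978]
lineBot tri [ 0.5652 -0.1021  0.0094] z1 [ 0.5651 -0.1007] z2 [ 0.5648 -0.1004]
screwTL tri [0.4407 0.165  0.0213] z1 [0.4379 0.1663] z2 [0.4383 0.1664]
screwBL tri [ 0.4113 -0.1435  0.0112] z1 [ 0.4116 -0.143 ] z2 [ 0.4117 -0.1428]
tip w1 [ 0.45146483 -0.1168744   0.034     ] w2 [ 0.44730801 -0.12238606  0.034     ]
```

Measurements:
- The two views agree to about 0.5 mm, and heights match the text (bar top about 0.035, post top 0.059).
- Bar: u=(-0.470,-0.883), seat about (0.554,0.078), swing about 0.40 rad.
- Post top: about (0.598,0.115). Pin: about (0.603,-0.078).

Next I'll approach the grip, 30 mm beyond bar_mid.

```bash
python3 - <<'E'
from h import *
e,R,o=cur()
T=tooldown(-.489)
rows(e,R,[((.4864,-.0498,.12),T),((.4864,-.0498,.06),T),((.4864,-.0498,.016),T)],[3,2,2],50)
print(R)
E
```

```text
{"fingers":50,"travel":[15.7, 29.0, 24.0],"rot":[-0.001, -0.001, -0.0]},
{"fingers":50,"travel":[31.4, 58.1, 48.0],"rot":[-0.002, -0.002, -0.001]},
{"fingers":50,"travel":[47.1, 87.1, 72.0],"rot":[-0.002, -0.003, -0.002]},
{"fingers":50,"travel":[47.0, 87.0, 102.0],"rot":[-0.002, -0.003, -0.002]},
{"fingers":50,"travel":[47.0, 87.0, 132.0],"rot":[-0.002, -0.003, -0.002]},
{"fingers":50,"travel":[47.0, 87.0, 154.0],"rot":[-0.002, -0.003, -0.002]},
{"fingers":50,"travel":[47.0, 87.0, 176.0],"rot":[-0.002, -0.003, -0.002]},
[[ 8.82037014e-01 -4.71165502e-01  3.71155435e-03]
 [-4.71170697e-01 -8.82041828e-01  6.23369013e-04]
 [ 2.98003621e-03 -2.29861019e-03 -9.99992918e-01]]
```

>>> send_rows(moves=[{"fingers":50,"travel":[16,29,24],"rot":[0,0,0]},{"fingers":50,"travel":[31,58,48],"rot":[0,0,0]},{"fingers":50,"travel":[47,87,72],"rot":[-0.002,-0.003,0]},{"fingers":50,"travel":[47,87,102],"rot":[-0.002,-0.003,-0.002]},{"fingers":50,"travel":[47,87,135],"rot":[-0.002,-0.003,-0.002]},{"fingers":50,"travel":[47,87,135],"rot":[-0.002,-0.003,-0.002]},{"fingers":50,"travel":[47,87,135],"rot":[-0.002,-0.003,-0.002]}])

```text
t: 4.0
ee_pos: [0.4858, -0.0505, 0.0568]
tool_rot: [3.047, -0.761, -0.001]
ft_force: [0.4, -0.1, 0.6]
opening: 0.0499
```

```bash
python3 - <<'E'
from h import *
snap("w3")
e,R,o=cur();print(e,o["ft_force"],o["opening"],o["t"])
T=tooldown(-.489)
rows(e,R,[((.4864,-.0498,.016),T)],[2],50)
print(R)
im=load("w3")[1];cv2.imwrite("pics/w3z.png",im)
E
```

```text
[ 0.48598618 -0.05037207  0.05708487] [-0.10902012  0.34770346  0.36749815] 0.04985840829010453 4.05
{"fingers":50,"travel":[0.0, -0.3, 20.5],"rot":[0.0, -0.0, -0.0]},
{"fingers":50,"travel":[0.1, -0.7, 41.1],"rot":[0.0, -0.0, -0.001]},
[[ 8.82519991e-01 -4.70274830e-01  2.24732470e-04]
 [-4.70274813e-01 -8.82520019e-01 -1.26408878e-04]
 [ 2.57777818e-04  5.87234172e-06 -9.99999967e-01]]
```

View pics/w3.png

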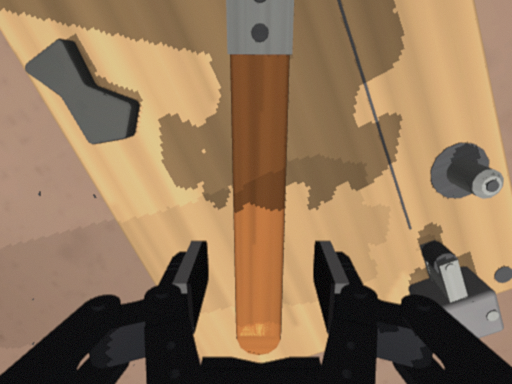

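The bar sits centred between the fingers (column 260). Now I'll descend and grip.

>>> send_rows(moves=[{"fingers":50,"travel":[0,-0.5,20],"rot":[0,0,0]},{"fingers":50,"travel":[0,-0.5,36],"rot":[0,0,0]},{"fingers":50,"travel":[0,-0.5,40.5],"rot":[0,0,0]},{"fingers":24,"travel":[0,-0.5,40.5],"rot":[0,0,0]},{"fingers":20,"travel":[0,-0.5,40.5],"rot":[0,0,0]},{"fingers":20,"travel":[0,-0.5,40.5],"rot":[0,0,0]},{"fingers":20,"travel":[0,-0.5,40.5],"rot":[0,0,0]}], newtons=60)

```text
t: 4.92
ee_pos: [0.4844, -0.0501, 0.0153]
tool_rot: [3.047, -0.762, -0.004]
ft_force: [-0.7, 0.1, 3.1]
opening: 0.0271
```

```bash
python3 - <<'E'
from h import *
e,R,o=cur();print(e,o["ft_force"],o["ft_torque"],o["opening"],o["t"],o["tool_rot"])
E
```

```text
[ 0.48444515 -0.05009659  0.0152964 ] [-0.67204749  0.11907793  3.10947931] [-0.11808332  0.05937608 -0.05154645] 0.027105578428072926 4.925 [ 3.04680808 -0.76194684 -0.00366653]
```

>>> send_rows(moves=[{"fingers":20,"travel":[4,0,-0.3],"rot":[0,0,0]},{"fingers":20,"travel":[10,0,-0.3],"rot":[0,0,0]},{"fingers":20,"travel":[16,-4,-0.3],"rot":[0,0,0]},{"fingers":20,"travel":[21,-8,-0.3],"rot":[0,0,0]},{"fingers":20,"travel":[22,-10,-0.3],"rot":[0,0,0]},{"fingers":20,"travel":[22,-10,-0.3],"rot":[0,0,0]},{"fingers":20,"travel":[22,-10,-0.3],"rot":[0,0,0]}])

```text
t: 5.8
ee_pos: [0.5089, -0.052, 0.0153]
tool_rot: [3.046, -0.762, -0.002]
ft_force: [0.4, -1.3, 2.7]
opening: 0.0265
```

```bash
python3 - <<'E'
from h import *
snap("w4")
e,R,o=cur();print(e,o["ft_force"],o["ft_torque"],o["opening"],o["t"],o["tool_rot"])
im=load("w4")[1];cv2.imwrite("pics/w4z.png",cv2.resize(im[0:150,180:380],None,fx=4,fy=4,interpolation=cv2.INTER_CUBIC))
E
```

```text
[ 0.50891021 -0.05193928  0.01532075] [ 0.56121849 -2.06253161  3.84504738] [-0.28918511 -0.13349407 -0.02046683] 0.02679264399811429 5.85 [ 3.04629431e+00 -7.62225945e-01 -2.02578797e-03]
```

View pics/w4.png

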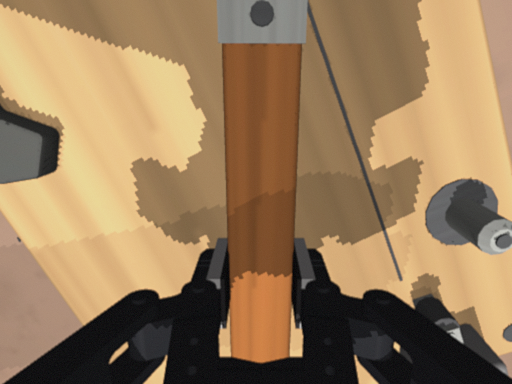

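View pics/w4z.png

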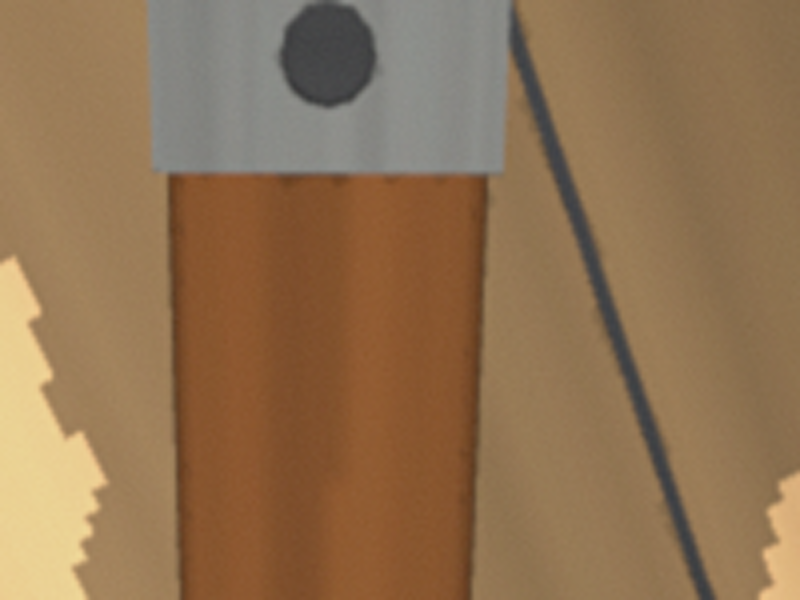

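```bash
python3 - <<'E'
from h import *
p,im=load("w4")
Z=lambda x,y:(180+(x-1.5)/4,(y-1.5)/4)
s=onz(p,*Z(328,54),.034);a=onz(p,*Z(327.5,173),.034);b=onz(p,*Z(326,590),.034)
L1=onz(p,*Z(168,175),.034);R1=onz(p,*Z(487,175),.034);L2=onz(p,*Z(181,590),.034);R2=onz(p,*Z(470,590),.034)
print(s,a,b,np.linalg.norm(L1-R1),np.linalg.norm(L2-R2))
m1,m2=(L1+R1)/2,(L2+R2)/2
u=(m2-s)/np.linalg.norm(m2-s); print("u",u,np.arctan2(u[1],u[0]))
e,R,o=cur(); print("tool y",R[:,1])
# screw2 -> seat distance from earlier: screw2 (.5335,.0386), seat (.5542,.0778)
d=np.hypot(.5542-.5335,.0778-.0386); seat=s-u*d; print("seat",seat, d)
post=np.array([.5977,.1151,.034]); D=R.T@(post-seat); print("tool-frame delta mm",D*1000)
E
```

```text
[0.55767761 0.03696396 0.034     ] [0.55332139 0.02886858 0.034     ] [ 0.5361429  -0.00310547  0.034     ] 0.02751573082862429 0.027373987191129084
u [-0.47434489 -0.8803391   0.        ] -2.065016052856918
tool y [-0.47094255 -0.88216233  0.00165715]
seat [0.57870521 0.0759892  0.034     ] 0.044329786825564606
tool-frame delta mm [ -1.66252104 -43.44752405  -0.0704775 ]
```

>>> send_rows(moves=[{"fingers":20,"travel":[-1.2,-6,0],"rot":[0,0,0]},{"fingers":20,"travel":[-1.7,-11,0],"rot":[0,0,0]},{"fingers":20,"travel":[-1.7,-15,0],"rot":[0,0,0]},{"fingers":20,"travel":[-1.7,-18,0],"rot":[0,0,0]},{"fingers":20,"travel":[-1.7,-20,0],"rot":[0,0,0]}])

```text
t: 6.48
ee_pos: [0.516, -0.0333, 0.0153]
tool_rot: [3.046, -0.762, -0.005]
ft_force: [-1.4, -3.1, 7.1]
opening: 0.0267
```

>>> send_rows(moves=[{"fingers":20,"travel":[0,-3,0],"rot":[0,0,0]},{"fingers":20,"travel":[0,-6,0],"rot":[0,0,0]},{"fingers":20,"travel":[0,-8,0],"rot":[0,0,0]}])

```text
t: 6.85
ee_pos: [0.5197, -0.0263, 0.0153]
tool_rot: [3.046, -0.762, -0.005]
ft_force: [-0.2, -2.8, 7.7]
opening: 0.027
```

>>> send_rows(moves=[{"fingers":20,"travel":[0,-1,-0.4],"rot":[0,0,0]},{"fingers":20,"travel":[0,-2,-0.8],"rot":[0,0,0]},{"fingers":20,"travel":[0,-2,-0.8],"rot":[0,0,0]}])

```text
t: 7.22
ee_pos: [0.5201, -0.0236, 0.0153]
tool_rot: [3.047, -0.761, -0.007]
ft_force: [-0.7, -0.8, 0.8]
opening: 0.027
```

```bash
python3 - <<'E'
from h import *
e,R,o=cur();print(e,o["ft_force"],o["ft_torque"],o["opening"],o["t"],o["tool_rot"])
im=optics.capture("scene")[150:270,180:340,::-1];cv2.imwrite("pics/s5.png",cv2.resize(im,None,fx=4,fy=4,interpolation=cv2.INTER_CUBIC))
E
```

```text
[ 0.52009464 -0.02359608  0.01533346] [-0.67878153 -0.84302347  0.79800341] [-0.16196969 -0.0110244  -0.06298272] 0.02695274614910252 7.225 [ 3.04687415 -0.76120786 -0.00708917]
```

View pics/s5.png

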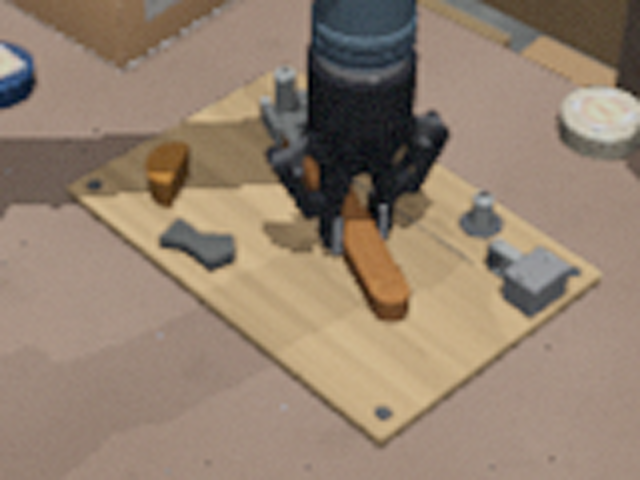

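>>> send_rows(moves=[{"fingers":20,"travel":[0.8,-2,0],"rot":[0,0,0]},{"fingers":20,"travel":[1.2,-4,0],"rot":[0,0,0]},{"fingers":20,"travel":[1.2,-6,0],"rot":[0,0,0]},{"fingers":20,"travel":[1.2,-7,0],"rot":[0,0,0]}])

```text
t: 7.78
ee_pos: [0.5247, -0.0181, 0.0153]
tool_rot: [3.047, -0.761, -0.006]
ft_force: [-0.0, 0.5, -1.7]
opening: 0.027
```

```bash
cat >> h.py <<'E'
def st(q=None):
    e,R,o=cur(); F=R.T@o["ft_force"]
    print("t%.2f"%o["t"],"e",e.round(5),"F_tool",F.round(2),"M_tool",(R.T@o["ft_torque"]).round(3),"yaw",np.arctan2(R[1,0],R[0,0]).round(4),"open",round(o["opening"],4))
    if q is not None: print("move in tool mm",(R.T@(e-np.array(q))*1000).round(2))
E
python3 -c "
from h import *
st([.5201,-.0236,.0153])"
```

```text
t7.78 e [ 0.52472 -0.01807  0.01534] F_tool [-0.26 -0.48  1.71] M_tool [-0.083  0.009 -0.001] yaw -0.4894 open 0.027
move in tool mm [ 1.48 -7.06 -0.06]
```

>>> send_rows(moves=[{"fingers":20,"travel":[0,-1,0.2],"rot":[0,0,0]},{"fingers":20,"travel":[0,-2.5,0.2],"rot":[0,0,0]},{"fingers":20,"travel":[0,-3.5,0.2],"rot":[0,0,0]}])

```text
t: 8.15
ee_pos: [0.5265, -0.0152, 0.0154]
tool_rot: [3.047, -0.762, -0.006]
ft_force: [-0.2, -0.5, -3.8]
opening: 0.0267
```

```bash
python3 -c "
from h import *
st([.5201,-.0236,.0153])"
```

```text
t8.15 e [ 0.52652 -0.01524  0.01535] F_tool [0.12 0.52 3.76] M_tool [-0.044 -0.004  0.011] yaw -0.4899 open 0.0267
move in tool mm [  1.73 -10.39  -0.08]
```

>>> send_rows(moves=[{"fingers":20,"travel":[0,-0.5,0.5],"rot":[0,0,0]},{"fingers":20,"travel":[0,-1.2,0.6],"rot":[0,0,0]},{"fingers":20,"travel":[0,-1.2,0.6],"rot":[0,0,0]}])

```text
t: 8.52
ee_pos: [0.5276, -0.0146, 0.0153]
tool_rot: [3.047, -0.762, -0.004]
ft_force: [-1.3, -0.3, 2.3]
opening: 0.0267
```

```bash
python3 -c "
from h import *
st([.5201,-.0236,.0153])"
```

```text
t8.53 e [ 0.52761 -0.01463  0.01533] F_tool [-1.03  0.85 -2.33] M_tool [-0.277 -0.186 -0.048] yaw -0.4902 open 0.0267
move in tool mm [  2.4  -11.45  -0.05]
```

>>> send_rows(moves=[{"fingers":20,"travel":[-0.3,-0.6,-0.1],"rot":[0,0,0]},{"fingers":20,"travel":[-0.4,-1.2,-0.1],"rot":[0,0,0]},{"fingers":20,"travel":[-0.4,-1.2,-0.1],"rot":[0,0,0]}])

```text
t: 8.9
ee_pos: [0.5279, -0.0134, 0.0153]
tool_rot: [3.047, -0.762, -0.004]
ft_force: [-0.1, -0.9, 3.6]
opening: 0.0266
```

```bash
python3 -c "
from h import *
st([.5201,-.0236,.0153])"
```

```text
t8.90 e [ 0.52793 -0.01344  0.0153 ] F_tool [ 0.29  0.89 -3.56] M_tool [-0.355  0.055 -0.025] yaw -0.4903 open 0.0266
move in tool mm [  2.13 -12.65  -0.03]
```

>>> send_rows(moves=[{"fingers":20,"travel":[0,-0.5,-0.1],"rot":[0,0,0]},{"fingers":20,"travel":[0,-1.0,-0.2],"rot":[0,0,0]},{"fingers":20,"travel":[0,-1.0,-0.2],"rot":[0,0,0]}])

```text
t: 9.28
ee_pos: [0.5279, -0.0133, 0.0153]
tool_rot: [3.045, -0.762, -0.004]
ft_force: [-0.7, -4.4, 4.5]
opening: 0.0269
```

```bash
python3 -c "
from h import *
st([.5201,-.0236,.0153])"
```

```text
t9.28 e [ 0.52794 -0.01333  0.01532] F_tool [ 1.42  4.21 -4.5 ] M_tool [-0.832  0.236 -0.027] yaw -0.4906 open 0.0269
move in tool mm [  2.08 -12.75  -0.06]
```

Contact: 1 mm more command gave only 0.1 mm of motion, and the force rose. I'll step the push up.

>>> send_rows(moves=[{"fingers":20,"travel":[0,-0.5,-0.1],"rot":[0,0,0]},{"fingers":20,"travel":[0,-1.0,-0.2],"rot":[0,0,0]},{"fingers":20,"travel":[0,-1.0,-0.2],"rot":[0,0,0]}])

```text
t: 9.65
ee_pos: [0.5278, -0.0133, 0.0153]
tool_rot: [3.044, -0.763, -0.005]
ft_force: [-1.7, -5.6, 4.1]
opening: 0.0265
```

```bash
python3 -c "
from h import *
st([.5201,-.0236,.0153])"
```

```text
t9.65 e [ 0.52783 -0.01325  0.01531] F_tool [ 1.15  5.75 -4.07] M_tool [-1.165  0.402  0.021] yaw -0.4913 open 0.0265
move in tool mm [  1.93 -12.77  -0.07]
```

>>> send_rows(moves=[{"fingers":20,"travel":[0,-1,-0.1],"rot":[0,0,0]},{"fingers":20,"travel":[0,-2,-0.2],"rot":[0,0,0]},{"fingers":20,"travel":[0,-2,-0.2],"rot":[0,0,0]}])

```text
t: 10.02
ee_pos: [0.5278, -0.0132, 0.0153]
tool_rot: [3.042, -0.764, -0.007]
ft_force: [-2.6, -8.1, 4.0]
opening: 0.0265
```

```bash
python3 -c "
from h import *
st([.5201,-.0236,.0153])"
```

```text
t10.03 e [ 0.52776 -0.01316  0.01531] F_tool [ 1.49  8.37 -4.  ] M_tool [-1.611  0.316 -0.054] yaw -0.4923 open 0.0265
move in tool mm [  1.81 -12.82  -0.09]
```

>>> send_rows(moves=[{"fingers":20,"travel":[0,-1,0],"rot":[0,0,0]},{"fingers":20,"travel":[0,-2,0],"rot":[0,0,0]},{"fingers":20,"travel":[0,-3,0],"rot":[0,0,0]},{"fingers":20,"travel":[0,-4,0],"rot":[0,0,0]},{"fingers":20,"travel":[0,-4,0],"rot":[0,0,0]}])

```text
t: 10.65
ee_pos: [0.5277, -0.0131, 0.0153]
tool_rot: [3.037, -0.766, -0.011]
ft_force: [-6.0, -12.8, 8.7]
opening: 0.0269
```

```bash
python3 -c "
from h import *
st([.5201,-.0236,.0153])"
```

```text
t10.65 e [ 0.5277  -0.0131   0.01528] F_tool [ 0.78 14.21 -8.54] M_tool [-2.756  0.284 -0.1  ] yaw -0.494 open 0.0269
move in tool mm [  1.72 -12.85  -0.12]
```

>>> send_rows(moves=[{"fingers":20,"travel":[0,-0.5,-0.3],"rot":[0,0,0]},{"fingers":20,"travel":[0,-0.7,-0.3],"rot":[0,0,0]},{"fingers":20,"travel":[0,-0.7,-0.3],"rot":[0,0,0]},{"fingers":20,"travel":[0,-0.7,-0.3],"rot":[0,0,0]}])

```text
t: 11.15
ee_pos: [0.5276, -0.013, 0.0153]
tool_rot: [3.037, -0.767, -0.012]
ft_force: [-5.3, -13.2, 7.8]
opening: 0.0264
```

```bash
python3 -c "
from h import *
st([.5201,-.0236,.0153])"
```

```text
t11.15 e [ 0.5276 -0.013   0.0153] F_tool [ 1.55 14.24 -7.64] M_tool [-2.791  0.283 -0.111] yaw -0.4947 open 0.0264
move in tool mm [  1.57 -12.89  -0.15]
```

>>> send_rows(moves=[{"fingers":20,"travel":[0,0,0],"rot":[0,0,0]},{"fingers":20,"travel":[0,0,0],"rot":[0,0,0]},{"fingers":20,"travel":[0,0,0],"rot":[0,0,0]},{"fingers":20,"travel":[0,0,0],"rot":[0,0,0]},{"fingers":20,"travel":[0,0,0],"rot":[0,0,0]}])

```text
t: 11.78
ee_pos: [0.5276, -0.013, 0.0153]
tool_rot: [3.036, -0.767, -0.012]
ft_force: [-6.0, -13.6, 7.5]
opening: 0.0267
```

```bash
python3 -c "
from h import *
st([.5201,-.0236,.0153])
im=optics.capture('top')[160:250,200:320,::-1];cv2.imwrite('pics/t6.png',cv2.resize(im,None,fx=6,fy=6,interpolation=cv2.INTER_CUBIC))
im=optics.capture('scene')[150:270,180:340,::-1];cv2.imwrite('pics/s6.png',cv2.resize(im,None,fx=4.5,fy=4.5,interpolation=cv2.INTER_CUBIC))"
```

```text
t11.78 e [ 0.52758 -0.013    0.01528] F_tool [ 1.16 14.91 -7.32] M_tool [-2.762  0.337 -0.098] yaw -0.4947 open 0.0267
move in tool mm [  1.55 -12.88  -0.13]
```

View pics/s6.png

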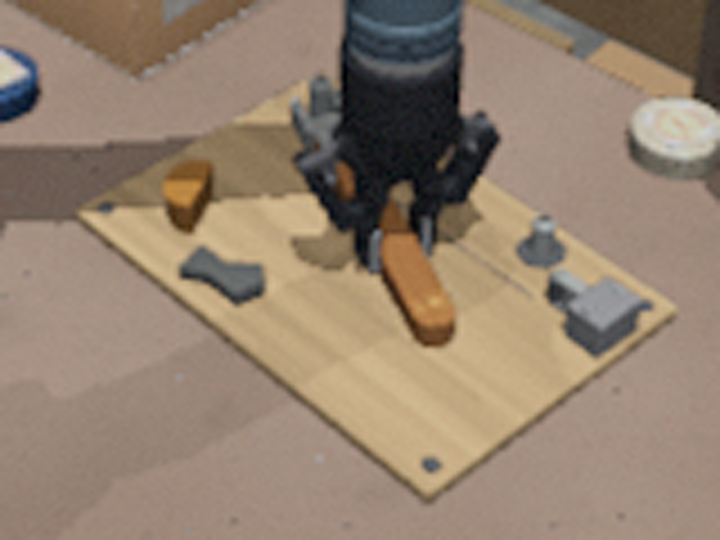

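View pics/t6.png

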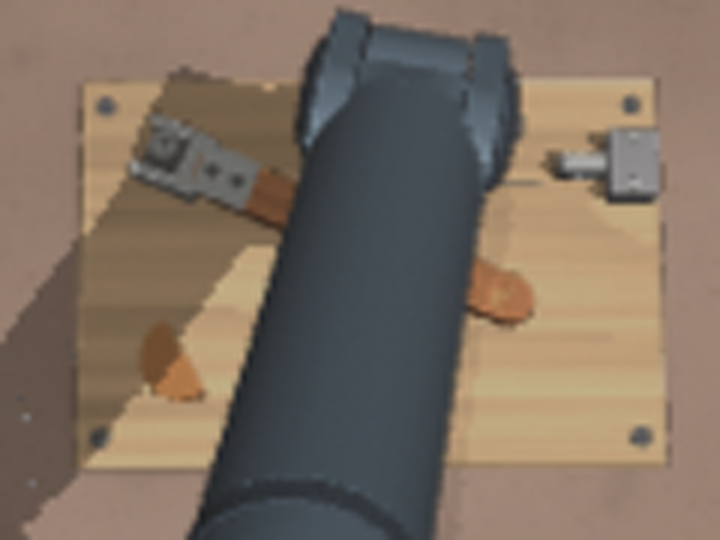

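The fork is fully on the post: the post head shows between the prongs at (165,140) in the top view. Travel was 43.1 mm against 43.4 predicted. The push held at 14–15 N for over 0.6 s. Now I'll ease it to a light preload.

>>> send_rows(moves=[{"fingers":20,"travel":[0,1.5,0],"rot":[0,0,0]},{"fingers":20,"travel":[0,3,-0.1],"rot":[0,0,0]},{"fingers":20,"travel":[0,4.5,-0.2],"rot":[0,0,0]},{"fingers":20,"travel":[0,6,-0.2],"rot":[0,0,0]},{"fingers":20,"travel":[0,6,-0.2],"rot":[0,0,0]}])

```text
t: 12.5
ee_pos: [0.5273, -0.013, 0.0153]
tool_rot: [3.043, -0.766, -0.007]
ft_force: [-1.2, -6.1, 1.2]
opening: 0.0265
```

```bash
python3 -c "
from h import *
st([.5201,-.0236,.0153])
for a in np.arange(.04,.45,.04): print(a.round(2),(145.5*np.sin(a)).round(1),(-145.5*(1-np.cos(a))).round(1))"
```

```text
t12.50 e [ 0.52729 -0.013    0.01532] F_tool [ 1.85  5.93 -1.17] M_tool [-1.22   0.404  0.234] yaw -0.4931 open 0.0265
move in tool mm [  1.32 -12.74  -0.09]
0.04 5.8 -0.1
0.08 11.6 -0.5
0.12 17.4 -1.0
0.16 23.2 -1.9
0.2 28.9 -2.9
0.24 34.6 -4.2
0.28 40.2 -5.7
0.32 45.8 -7.4
0.36 51.3 -9.3
0.4 56.7 -11.5
0.44 62.0 -13.9
```

>>> send_rows(moves=[{"fingers":20,"travel":[2.9,0,0],"rot":[0,0,-0.02]},{"fingers":20,"travel":[5.8,-0.1,0],"rot":[0,0,-0.04]},{"fingers":20,"travel":[8.7,-0.3,0],"rot":[0,0,-0.06]},{"fingers":20,"travel":[11.6,-0.5,0],"rot":[0,0,-0.08]},{"fingers":20,"travel":[14.5,-0.7,0],"rot":[0,0,-0.1]}])

```text
t: 13.12
ee_pos: [0.5397, -0.019, 0.0154]
tool_rot: [3.078, -0.611, -0.011]
ft_force: [-3.2, -5.5, 3.8]
opening: 0.0266
```

```bash
cat >> h.py <<'E'
def seat():
    e,R,o=cur(); s=e+R@np.array([.0010,-.1455,0]); print("seat est",s.round(4))
E
python3 -c "
from h import *
st();seat()"
```

```text
t13.12 e [ 0.53971 -0.01901  0.01535] F_tool [-0.88  6.28 -3.73] M_tool [-1.269 -0.044  0.128] yaw -0.3917 open 0.0266
seat est [0.5962 0.1151 0.0147]
```

>>> send_rows(moves=[{"fingers":20,"travel":[2.9,0,-0.1],"rot":[0,0,-0.02]},{"fingers":20,"travel":[5.8,-0.1,-0.2],"rot":[0,0,-0.04]},{"fingers":20,"travel":[8.7,-0.2,-0.2],"rot":[0,0,-0.06]},{"fingers":20,"travel":[11.6,-0.4,-0.2],"rot":[0,0,-0.08]},{"fingers":20,"travel":[14.5,-0.6,-0.2],"rot":[0,0,-0.1]}])

```text
t: 13.75
ee_pos: [0.5529, -0.0239, 0.0154]
tool_rot: [3.105, -0.454, -0.013]
ft_force: [-2.8, -5.6, 4.2]
opening: 0.0266
```

```bash
python3 -c "
from h import *
st();seat()"
```

```text
t13.75 e [ 0.55293 -0.02389  0.01538] F_tool [-1.14  6.21 -4.2 ] M_tool [-1.3   -0.341 -0.034] yaw -0.2907 open 0.0266
seat est [0.5956 0.1152 0.0147]
```

>>> send_rows(moves=[{"fingers":20,"travel":[3.0,0,-0.1],"rot":[0,0,-0.02]},{"fingers":20,"travel":[6,0,-0.2],"rot":[0,0,-0.04]},{"fingers":20,"travel":[9,-0.2,-0.3],"rot":[0,0,-0.06]},{"fingers":20,"travel":[12,-0.4,-0.3],"rot":[0,0,-0.08]},{"fingers":20,"travel":[15,-0.6,-0.3],"rot":[0,0,-0.1]}])

```text
t: 14.38
ee_pos: [0.5669, -0.0275, 0.0154]
tool_rot: [3.124, -0.297, -0.015]
ft_force: [-3.5, -6.1, 3.8]
opening: 0.0267
```

```bash
python3 -c "
from h import *
st();seat();snap('w7')"
```

```text
t14.38 e [ 0.5669  -0.02754  0.01539] F_tool [-2.37  6.63 -3.78] M_tool [-1.195 -0.539 -0.164] yaw -0.1897 open 0.0267
seat est [0.5953 0.1152 0.0148]
```

View pics/w7.png

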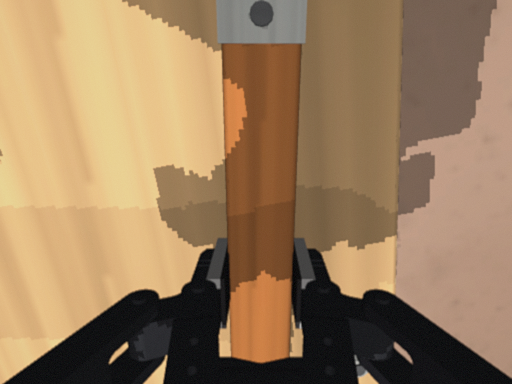

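>>> send_rows(moves=[{"fingers":20,"travel":[2.5,0,-0.1],"rot":[0,0,-0.015]},{"fingers":20,"travel":[5,0,-0.2],"rot":[0,0,-0.03]},{"fingers":20,"travel":[7.5,0,-0.3],"rot":[0,0,-0.045]},{"fingers":20,"travel":[8.5,0,-0.3],"rot":[0,0,-0.055]}])

```text
t: 14.92
ee_pos: [0.5744, -0.0289, 0.0154]
tool_rot: [3.132, -0.213, -0.018]
ft_force: [-5.5, -4.7, 4.0]
opening: 0.0264
```

```bash
python3 -c "
from h import *
st();seat()"
```

```text
t14.93 e [ 0.57441 -0.02892  0.01542] F_tool [-4.86  5.44 -3.96] M_tool [-1.17 -0.69  0.04] yaw -0.1359 open 0.0264
seat est [0.5951 0.1151 0.015 ]
```

>>> send_rows(moves=[{"fingers":20,"travel":[1.5,0,0],"rot":[0,0,-0.01]},{"fingers":20,"travel":[3,0,0],"rot":[0,0,-0.02]},{"fingers":20,"travel":[4,0,0],"rot":[0,0,-0.025]}])

```text
t: 15.3
ee_pos: [0.5785, -0.0295, 0.0154]
tool_rot: [3.134, -0.172, -0.017]
ft_force: [-3.7, -5.7, 3.3]
opening: 0.0266
```

```bash
python3 -c "
from h import *
st();seat()"
```

```text
t15.30 e [ 0.57853 -0.02949  0.01541] F_tool [-3.09  6.05 -3.22] M_tool [-1.193 -0.795 -0.289] yaw -0.1096 open 0.0266
seat est [0.5954 0.115  0.0149]
```

>>> send_rows(moves=[{"fingers":20,"travel":[1,0,0],"rot":[0,0,-0.006]},{"fingers":20,"travel":[2,0,0],"rot":[0,0,-0.012]},{"fingers":20,"travel":[2,0,0],"rot":[0,0,-0.012]}])

```text
t: 15.68
ee_pos: [0.5808, -0.0297, 0.0155]
tool_rot: [3.135, -0.151, -0.016]
ft_force: [-3.9, -4.9, 3.4]
opening: 0.0268
```

```bash
python3 -c "
from h import *
st();seat()"
```

```text
t15.68 e [ 0.58078 -0.02974  0.01546] F_tool [-3.4   5.27 -3.38] M_tool [-1.164 -0.74  -0.428] yaw -0.0966 open 0.0268
seat est [0.5958 0.115  0.015 ]
```

>>> send_rows(moves=[{"fingers":20,"travel":[0.8,0,0],"rot":[0,0,0]},{"fingers":20,"travel":[1.5,0,0],"rot":[0,0,0]},{"fingers":20,"travel":[1.5,0,0],"rot":[0,0,0]}])

```text
t: 16.05
ee_pos: [0.5817, -0.0299, 0.0154]
tool_rot: [3.135, -0.151, -0.018]
ft_force: [-5.4, -5.8, 4.4]
opening: 0.0269
```

```bash
python3 -c "
from h import *
st();seat()"
```

```text
t16.05 e [ 0.58175 -0.02987  0.01543] F_tool [-4.83  6.35 -4.28] M_tool [-1.152 -0.929 -0.529] yaw -0.096 open 0.0269
seat est [0.5967 0.1149 0.0149]
```

>>> send_rows(moves=[{"fingers":20,"travel":[0,0,0],"rot":[0,0,-0.008]},{"fingers":20,"travel":[0,0,0],"rot":[0,0,-0.016]},{"fingers":20,"travel":[0,0,0],"rot":[0,0,-0.016]}])

```text
t: 16.42
ee_pos: [0.5835, -0.0301, 0.0154]
tool_rot: [3.136, -0.127, -0.012]
ft_force: [-2.1, -6.2, 0.2]
opening: 0.0267
```

```bash
python3 -c "
from h import *
st();seat();snap('w8')
im=optics.capture('top')[160:250,200:320,::-1];cv2.imwrite('pics/t8.png',cv2.resize(im,None,fx=6,fy=6,interpolation=cv2.INTER_CUBIC))
im=optics.capture('scene')[150:270,200:360,::-1];cv2.imwrite('pics/s8.png',cv2.resize(im,None,fx=4.5,fy=4.5,interpolation=cv2.INTER_CUBIC))"
```

```text
t16.43 e [ 0.58354 -0.03007  0.01542] F_tool [-1.63  6.33 -0.14] M_tool [-1.128 -0.202 -0.382] yaw -0.081 open 0.0267
seat est [0.5963 0.1149 0.0149]
```

View pics/t8.png

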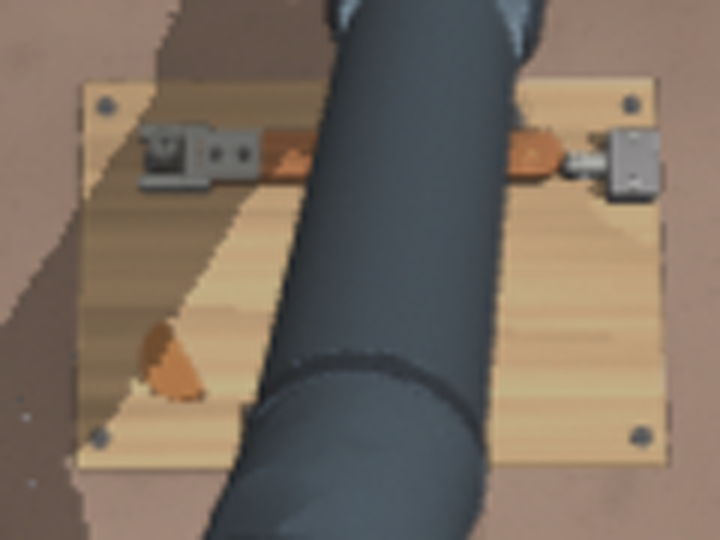

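View pics/s8.png

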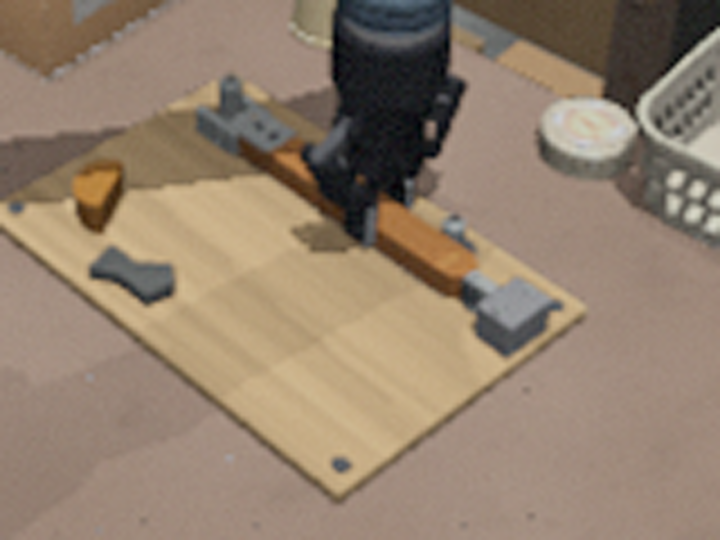

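The bar is past the roller, in line, with the fork on the post. I'll relax the preload, let go and lift off. Then I'll press on its near side opposite the pin with the fingers shut.

>>> send_rows(moves=[{"fingers":20,"travel":[0,1.5,0],"rot":[0,0,0]},{"fingers":20,"travel":[0,3,0],"rot":[0,0,0]},{"fingers":20,"travel":[0,4,0],"rot":[0,0,0]},{"fingers":20,"travel":[0,4,0],"rot":[0,0,0]}])

```text
t: 17.08
ee_pos: [0.5841, -0.0302, 0.0155]
tool_rot: [-3.138, 0.127, 0.01]
ft_force: [-0.5, 0.6, -5.4]
opening: 0.0267
```

```bash
python3 -c "
from h import *
st();seat()"
```

```text
t17.07 e [ 0.58414 -0.03019  0.01554] F_tool [-0.53 -0.59  5.4 ] M_tool [ 0.018 -0.3   -0.147] yaw -0.0809 open 0.0267
seat est [0.5969 0.1148 0.0157]
```

>>> send_rows(moves=[{"fingers":20,"travel":[0,0,0.5],"rot":[0,0,0]},{"fingers":20,"travel":[0,0,0.5],"rot":[0,0,0]},{"fingers":32,"travel":[0,0,0.3],"rot":[0,0,0]},{"fingers":45,"travel":[0,0,0.2],"rot":[0,0,0]},{"fingers":45,"travel":[0,0,0],"rot":[0,0,0]},{"fingers":45,"travel":[0,0,0],"rot":[0,0,0]},{"fingers":45,"travel":[0,0,0],"rot":[0,0,0]}])

```text
t: 17.95
ee_pos: [0.5859, -0.0324, 0.017]
tool_rot: [3.138, -0.129, -0.004]
ft_force: [-0.3, 0.7, -0.4]
opening: 0.045
```

```bash
python3 -c "
from h import *
st()"
```

```text
t17.95 e [ 0.58591 -0.03238  0.01698] F_tool [-0.31 -0.69  0.36] M_tool [-0.024 -0.025 -0.017] yaw -0.0821 open 0.045
```

>>> send_rows(moves=[{"fingers":45,"travel":[0,0,-15],"rot":[0,0,0]},{"fingers":45,"travel":[0,0,-50],"rot":[0,0,0]},{"fingers":20,"travel":[-20,10,-90],"rot":[0,0,0]},{"fingers":0,"travel":[-40,20,-130],"rot":[0,0,0]},{"fingers":0,"travel":[-40,20,-140],"rot":[0,0,0]},{"fingers":0,"travel":[-40,20,-140],"rot":[0,0,0]}])

```text
t: 18.7
ee_pos: [0.5456, -0.0484, 0.1581]
tool_rot: [-3.138, 0.128, 0.001]
ft_force: [-0.1, -0.5, -0.4]
opening: 0.0001
```

```bash
python3 -c "
from h import *
snap('w9');st()"
```

```text
t18.75 e [ 0.54483 -0.04801  0.15685] F_tool [ 0.93 -0.3   0.19] M_tool [ 0.041 -0.026 -0.005] yaw -0.0811 open -0.0002
```

View pics/w9.png

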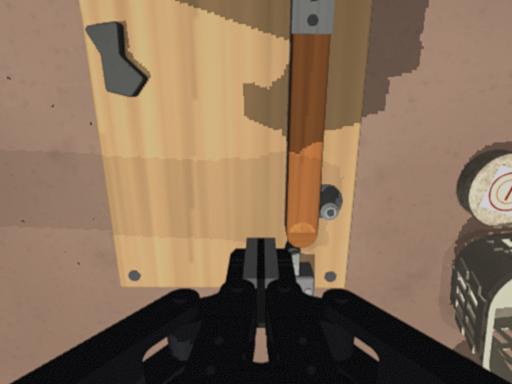

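```bash
python3 -c "
from h import *
p,im=load('w9')
for l,r,v in [(292,329,60),(290.5,325.5,120),(288.5,323,180),(287.5,321,215)]:
    L=onz(p,l,v,.034);R=onz(p,r,v,.034);print(L[:2].round(4),R[:2].round(4),((L+R)/2)[:2].round(4))
print('pin',onz(p,330.5,212,.041))
e,R,o=cur()
T=tooldown(-.087)
rows(e,R,[((.535,-.070,.157),T),((.535,-.070,.040),T),((.535,-.070,.017),T)],[1,3,1],0)
"

```

```text
[0.5777 0.0444] [0.6054 0.0421] [0.5915 0.0433]
[5.742e-01 1.000e-04] [ 0.6019 -0.0022] [ 0.588  -0.0011]
[ 0.5698 -0.0493] [ 0.5987 -0.0517] [ 0.5843 -0.0505]
[ 0.5672 -0.0809] [ 0.5962 -0.0833] [ 0.5817 -0.0821]
pin [ 0.60317447 -0.07824197  0.041     ]
{"fingers":0,"travel":[-8.0, 22.7, -0.1],"rot":[0.0, 0.003, 0.006]},
{"fingers":0,"travel":[-7.9, 22.7, 38.9],"rot":[0.0, 0.003, 0.006]},
{"fingers":0,"travel":[-7.8, 22.7, 77.9],"rot":[0.0, 0.003, 0.006]},
{"fingers":0,"travel":[-8.0, 23.0, 117.0],"rot":[0.0, 0.003, 0.006]},
{"fingers":0,"travel":[-8.0, 23.0, 140.0],"rot":[0.0, 0.003, 0.006]},
```

>>> send_rows(moves=[{"fingers":0,"travel":[-8,23,20],"rot":[0,0.003,0.006]},{"fingers":0,"travel":[-8,23,60],"rot":[0,0.003,0.006]},{"fingers":0,"travel":[-8,23,100],"rot":[0,0.003,0.006]},{"fingers":0,"travel":[-8,23,130],"rot":[0,0.003,0.006]},{"fingers":0,"travel":[-8,23,139],"rot":[0,0.003,0.006]},{"fingers":0,"travel":[-8,23,139],"rot":[0,0.003,0.006]},{"fingers":0,"travel":[-8,23,139],"rot":[0,0.003,0.006]}])

```text
t: 19.62
ee_pos: [0.5353, -0.0712, 0.0188]
tool_rot: [3.138, -0.138, 0.002]
ft_force: [0.4, -1.2, -0.2]
opening: 0.0002
```

```bash
python3 -c "
from h import *
st()"
```

```text
t19.62 e [ 0.53528 -0.07118  0.01884] F_tool [0.5  1.12 0.23] M_tool [-0.025  0.024  0.015] yaw -0.0879 open 0.0002
```

>>> send_rows(moves=[{"fingers":0,"travel":[6,0,0],"rot":[0,0,0]},{"fingers":0,"travel":[11,0,0],"rot":[0,0,0]},{"fingers":0,"travel":[14,0,0],"rot":[0,0,0]},{"fingers":0,"travel":[15,0,0],"rot":[0,0,0]}])

```text
t: 20.12
ee_pos: [0.5495, -0.0724, 0.0181]
tool_rot: [3.138, -0.138, -0.0]
ft_force: [-0.4, -0.2, -0.8]
opening: -0.0002
```

>>> send_rows(moves=[{"fingers":0,"travel":[0.7,0,0],"rot":[0,0,0]},{"fingers":0,"travel":[1.5,0,0],"rot":[0,0,0]},{"fingers":0,"travel":[2.2,0,0],"rot":[0,0,0]}])

```text
t: 20.5
ee_pos: [0.5511, -0.0726, 0.0178]
tool_rot: [3.138, -0.138, -0.001]
ft_force: [0.1, -0.3, 0.6]
opening: 0.0002
```

>>> send_rows(moves=[{"fingers":0,"travel":[0.8,0,0],"rot":[0,0,0]},{"fingers":0,"travel":[1.6,0,0],"rot":[0,0,0]},{"fingers":0,"travel":[2.4,0,0],"rot":[0,0,0]},{"fingers":0,"travel":[3,0,0],"rot":[0,0,0]}])

```text
t: 21.0
ee_pos: [0.5529, -0.0728, 0.0175]
tool_rot: [3.138, -0.138, -0.005]
ft_force: [-3.5, 0.4, 1.5]
opening: -0.0001
```

```bash
python3 -c "
from h import *
st()"
```

```text
t21.00 e [ 0.55285 -0.07277  0.01753] F_tool [-3.51 -0.14 -1.47] M_tool [ 0.005 -0.588  0.012] yaw -0.088 open -0.0001
```

>>> send_rows(moves=[{"fingers":0,"travel":[1,0,0],"rot":[0,0,0]},{"fingers":0,"travel":[2,0,0],"rot":[0,0,0]},{"fingers":0,"travel":[3,0,0],"rot":[0,0,0]},{"fingers":0,"travel":[3,0,0],"rot":[0,0,0]}])

```text
t: 21.5
ee_pos: [0.5529, -0.0728, 0.0167]
tool_rot: [-3.138, 0.138, 0.015]
ft_force: [-7.8, 1.4, 3.7]
opening: -0.0002
```

```bash
python3 -c "
from h import *
st()"
```

```text
t21.50 e [ 0.55292 -0.07281  0.01673] F_tool [-7.88 -0.72 -3.64] M_tool [-0.032 -1.51   0.005] yaw -0.0882 open -0.0002
```

>>> send_rows(moves=[{"fingers":0,"travel":[1,0,-0.2],"rot":[0,0,0]},{"fingers":0,"travel":[2,0,-0.4],"rot":[0,0,0]},{"fingers":0,"travel":[3,0,-0.5],"rot":[0,0,0]},{"fingers":0,"travel":[4,0,-0.5],"rot":[0,0,0]},{"fingers":0,"travel":[4.5,0,-0.5],"rot":[0,0,0]},{"fingers":0,"travel":[4.5,0,-0.5],"rot":[0,0,0]}])

```text
t: 22.25
ee_pos: [0.5529, -0.0729, 0.0162]
tool_rot: [-3.137, 0.139, 0.029]
ft_force: [-13.7, 1.5, 7.1]
opening: 0.0001
```

```bash
python3 -c "
from h import *
st()"
```

```text
t22.25 e [ 0.55291 -0.07287  0.01618] F_tool [-13.87  -0.28  -6.82] M_tool [-0.015 -2.684 -0.07 ] yaw -0.0885 open 0.0001
```

>>> send_rows(moves=[{"fingers":0,"travel":[0.5,0,-0.2],"rot":[0,0,0]},{"fingers":0,"travel":[0.5,0,-0.2],"rot":[0,0,0]},{"fingers":0,"travel":[0.5,0,-0.2],"rot":[0,0,0]},{"fingers":0,"travel":[0.5,0,-0.2],"rot":[0,0,0]},{"fingers":0,"travel":[0.5,0,-0.2],"rot":[0,0,0]},{"fingers":0,"travel":[0.5,0,-0.2],"rot":[0,0,0]}])

```text
t: 23.0
ee_pos: [0.5529, -0.0728, 0.0162]
tool_rot: [-3.137, 0.139, 0.031]
ft_force: [-14.0, 1.6, 7.2]
opening: -0.0001
```

```bash
python3 -c "
from h import *
st()"
```

```text
t23.00 e [ 0.55292 -0.07282  0.01617] F_tool [-14.24  -0.37  -6.97] M_tool [ 0.053 -2.763  0.032] yaw -0.0884 open -0.0001
```

>>> send_rows(moves=[{"fingers":0,"travel":[0,0,0],"rot":[0,0,0]},{"fingers":0,"travel":[0,0,0],"rot":[0,0,0]}])

```text
t: 23.25
ee_pos: [0.553, -0.0729, 0.0162]
tool_rot: [-3.137, 0.139, 0.03]
ft_force: [-13.7, 0.9, 7.7]
opening: -0.0001
```

>>> send_rows(moves=[{"fingers":0,"travel":[-3,0,0],"rot":[0,0,0]},{"fingers":0,"travel":[-6,0,-0.5],"rot":[0,0,0]},{"fingers":0,"travel":[-9,0,-1],"rot":[0,0,0]},{"fingers":0,"travel":[-14,0,-2],"rot":[0,0,0]},{"fingers":0,"travel":[-25,0,-3],"rot":[0,0,0]},{"fingers":0,"travel":[-40,0,-20],"rot":[0,0,0]},{"fingers":0,"travel":[-50,0,-60],"rot":[0,0,0]},{"fingers":0,"travel":[-55,0,-110],"rot":[0,0,0]},{"fingers":0,"travel":[-55,0,-150],"rot":[0,0,0]},{"fingers":0,"travel":[-55,0,-150],"rot":[0,0,0]},{"fingers":0,"travel":[-55,0,-150],"rot":[0,0,0]}])

```text
t: 24.62
ee_pos: [0.5072, -0.0684, 0.1686]
tool_rot: [3.139, -0.138, 0.0]
ft_force: [-0.4, 0.2, -0.8]
opening: 0.0002
```

```bash
python3 -c "
from h import *
snap('w10');st()
im=optics.capture('top')[160:250,200:320,::-1];cv2.imwrite('pics/t10.png',cv2.resize(im,None,fx=6,fy=6,interpolation=cv2.INTER_CUBIC))
im=optics.capture('scene')[150:270,200:360,::-1];cv2.imwrite('pics/s10.png',cv2.resize(im,None,fx=4.5,fy=4.5,interpolation=cv2.INTER_CUBIC))"
```

```text
t24.68 e [ 0.50658 -0.06842  0.16773] F_tool [-0.64 -0.06  0.93] M_tool [-0.042  0.032 -0.01 ] yaw -0.0879 open 0.0001
```

View pics/w10.png

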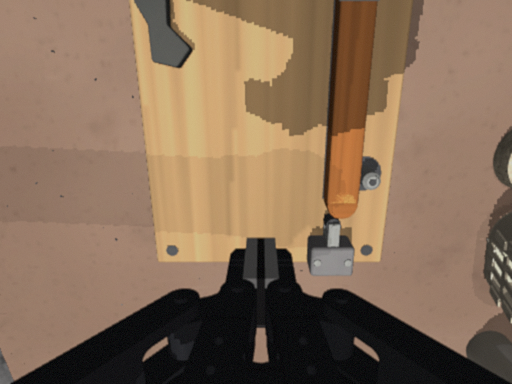

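View pics/t10.png

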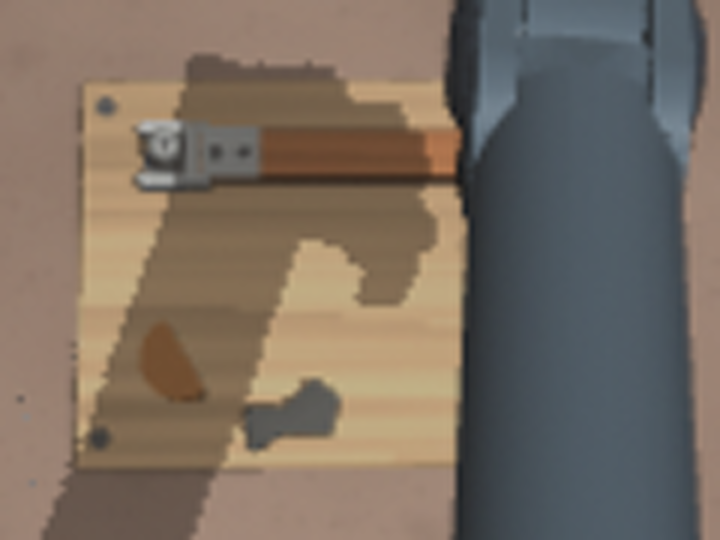

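View pics/s10.png

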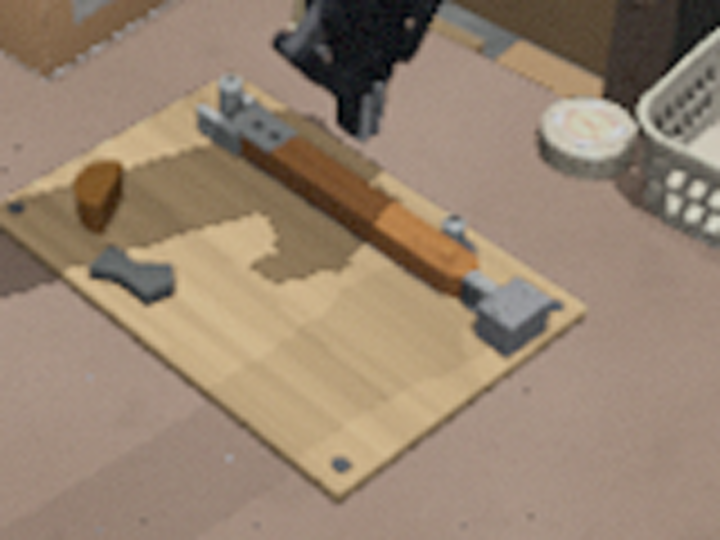

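The bar lies along the board line, against the pin and past the roller. I'll look closely at the fork to confirm it is still home.

>>> send_rows(moves=[{"fingers":0,"travel":[0,-40,0],"rot":[0,0,0]},{"fingers":0,"travel":[10,-80,0],"rot":[0,0,0]},{"fingers":0,"travel":[20,-120,0],"rot":[0,0,0]},{"fingers":0,"travel":[20,-120,0],"rot":[0,0,0]},{"fingers":0,"travel":[20,-120,0],"rot":[0,0,0]}])

```text
t: 25.4
ee_pos: [0.5371, 0.0485, 0.1673]
tool_rot: [3.136, -0.138, -0.005]
ft_force: [-0.5, -0.3, -0.3]
opening: -0.0001
```

```bash
python3 -c "
from h import *
snap('w11');st()
im=load('w11')[1];cv2.imwrite('pics/w11z.png',cv2.resize(im[20:270,260:420],None,fx=2.4*1.9,fy=2.4,interpolation=cv2.INTER_CUBIC))"
```

```text
t25.45 e [0.5371  0.04766 0.16751] F_tool [ 0.52  0.54 -0.98] M_tool [-0.019 -0.01  -0.026] yaw -0.0895 open -0.0
```

View pics/w11.png

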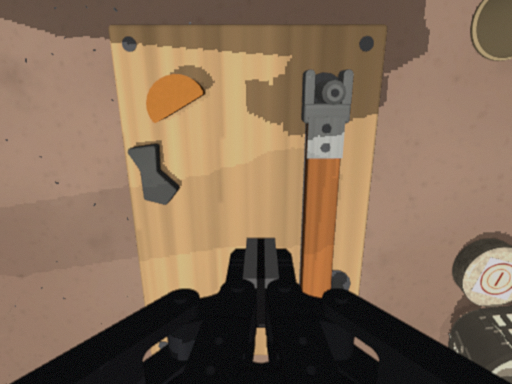

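```bash
python3 -c "
from h import *
p,im=load('w11');cv2.imwrite('pics/w11z.png',cv2.resize(im[55:170,285:375],None,fx=5,fy=5,interpolation=cv2.INTER_CUBIC))"
```

```text
(no output)
```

View pics/w11z.png

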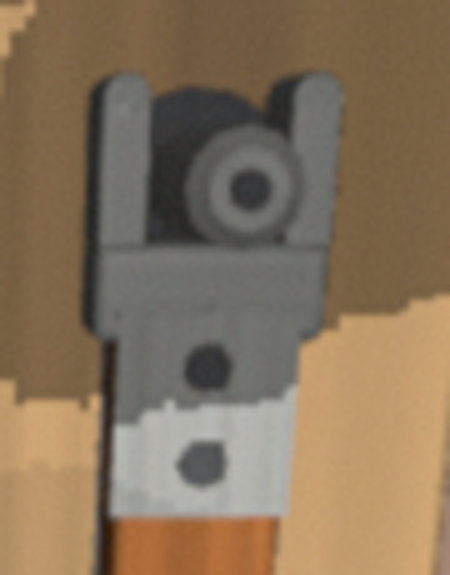

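```bash
python3 -c "
from h import *
p,im=load('w11');Z=lambda x,y:(285+(x-2)/5,55+(y-2)/5)
L=onz(p,*Z(126,73),.034);R=onz(p,*Z(318,73),.034);P=onz(p,*Z(251,190),.058)
s1=onz(p,*Z(208,367),.034);s2=onz(p,*Z(202,463),.034)
m=(L+R)/2;print(L,R,'post',P,'s',s1,s2)
u=s2-m;u/=np.linalg.norm(u);print('u yaw',np.arctan2(-u[0],-u[1]),'seat',m+.017*u, 'seat by screw2',s2-u*.0443)
S=m+.017*u;d=(P-S)[:2];print('post-seat along -u',-d@u[:2]*1e3,'lat',(d[0]*-u[1]+d[1]*u[0])*1e3)
p,im=load('w10')
for l,r,v in [(336,375,20),(332,368,100),(330,360,170)]:
    A=onz(p,l,v,.034);B=onz(p,r,v,.034);print(((A+B)/2)[:2])
"
```

```text
[0.58368931 0.13313146 0.034     ] [0.61365027 0.1304943  0.034     ] post [0.59786218 0.11495442 0.058     ] s [0.59529451 0.08623517 0.034     ] [0.59387065 0.07027345 0.034     ]
u yaw 0.07782726925047727 seat [0.59734806 0.11486434 0.034     ] seat by screw2 [0.59731492 0.11443935 0.034     ]
post-seat along -u 0.12978229731815322 lat 0.5055592616806486
[0.59036918 0.04851287]
[ 0.5859681  -0.00975689]
[ 0.58140055 -0.06807802]
```

```bash
python3 -c "
from h import *
st();print(manip.finish_job())"
```

```text
t25.45 e [0.5371  0.04766 0.16751] F_tool [ 0.52  0.54 -0.98] M_tool [-0.019 -0.01  -0.026] yaw -0.0895 open -0.0
the job is handed in; nothing more can be done
None
```

The bar is set and the job is handed in at 25.5 s; no verdict was reported.

**Fork push:** I gripped the bar 30 mm beyond bar_mid and slid it home with the bar still swung out by about 0.4 rad. The last 1.1 s of readings showed 14.2–14.9 N along the bar.

**Swing and press:** I swung the bar about the post under a light push of about 6 N, past the roller, and let go. I then pressed its near side opposite the pin with the fingers shut. The readings were 13.7–14.2 N sideways for 1.0 s, with no movement, and I backed off. The largest total push I read was about 17 N, at the fork.

**Last checks:**
- **Fork:** fork_seat is about 0.1 mm from the post's axis along the bar (0.6 mm by the second estimate) and 0.5 mm sideways.
- **Line:** the bar lies within about 0.5° of the board's line, past the roller, and its side appears to be against the pin.
- **Other things:** heel_a and stone_a look unmoved in the pictures. I did not check the other bystanders one by one.

**What was less clean:**
- **Upward pull:** just before release the wrist showed 5.4 N upward on the bar for a moment. The measured height rose by no more than 0.15 mm, and I lowered the hand before letting go.
- **Downward component:** both pushes also pressed down by about 7–9 N.
- **Sampling:** forces were read only at the end of each move, so short peaks between readings were not seen.

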